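Lay out the seal-change kit beside the leak-test press

ROBOT

A 7-joint arm with a two-finger parallel gripper is mounted at the origin on a cart in front of the work surface, level with it; the furniture and walls round the work are solid. World frame = base frame: x ahead of the robot, y to its left, z up, the work surface at z = 0. Lengths are in m, angles in rad, forces in N, time in s.
With the tool pointing down it reaches from about 0.4 to 0.85 m from the base axis. Payload 4.5 kg.
Tool frame: the origin (TCP) lies midway between the tips of the shut fingers; the grasp point (between the pads) lies 19 mm behind it; z points along the fingers, y is the line along which they close (so a half turn about z gives the same grasp; the last joint's range is limited). The gripper opens to 88 mm and grips with 3 to 60 N. Pads are 18 mm wide; open, the fingers measure 123 mm over their backs; the gripper's body (75 mm by 187 mm) begins 45 mm behind the grasp point.
Start: joints at [1.225, 0.689, -0.195, 1.565, 0.157, 0.902, -0.215], TCP at [0.232, -0.58, 0.239] pointing down, gripper open.
Joint ranges: [-3.01, 3.01], [-0.46, 2.08], [-1.47, 1.51], [0.13, 2.56], [-1, 4.14], [0.04, 2.09], [-2.66, 2.66]. Speed limits (rad/s): [2.57, 2.57, 3.14, 3.14, 3.14, 3.14, 3.14].

INTERFACE

Orientations are given as a unit quaternion [x, y, z, w].
In Python, from plant import get_state, viewer, workorder gives the robot as it stands. The module is installed in compiled form; this text tells all that it offers.
- The arm moves only by the tool step_arm, never from a script. Its argument "motion" is a list of rows, each an object of numbers: "wx", "wy", "wz": the turn, a rotation vector about the tool's x, y, z each as a share of 180 degrees, from -1 to 1; "dx", "dy", "dz": the shift along the tool's x, y, z each as a share of 8 cm, from -1 to 1; "claw": the finger opening in mm, from 0 to 88.1. A call has 1 to 8 rows; each row is the pose to reach, as a shift and turn from the pose commanded when the call began, along the tool's axes at that moment, turning the shorter way round; what a row does not reach only later rows make up. A row lasts 1/10 s, in which the tool goes at most 50 mm and 8.59 degrees, less where a joint would pass 70% of its speed; a pose out of reach is approached as far as the arm can. A call with a number of a shift or a turn outside -1 to 1 is refused whole. A call with a gripper value outside its range is refused whole. The fingers move at their own pace and stop on an object; "force" is the grip in N (left out, the last holds). Time passes only in rows, so rows that repeat a pose let the fingers close. It gives the time, the measured TCP pose, the force, the opening and the grip force at its end, in the units of the state.
- get_state(): the state, without advancing time (a new reading comes with each control period).
- viewer.snapshot(name): name is "scene" or "top" or "wrist"; returns (picture, depth): 480x640x3 uint8, red, green, blue; 480x640 float32, m along the optical axis (not along the pixel's ray), 0 where there is no reading.
- viewer.calibration(name): a dict with "vfov" (degrees; the focal length in pixels is half the picture's height over the tangent of half this angle, whatever the lens; pixels are square), "cx", "cy" (the principal point, pixels), "extrinsics" (4x4, takes a point from camera to world coordinates). Camera axes: x right, y down, z forward; pixel columns grow to the right and rows downward; lengths in m; the calibration is good to about 2 mm. A picture is of the moment at which its call begins: read the wrist's pose just before it. calibration takes no time and is no camera call; for the wrist camera it gives the pose at the moment of the call.
- workorder.finish_job(): hands the job in; it is judged then, once.
The state is a dict: "clock": time; "q": joint angles; "qd": joint speeds; "joint_torque": joint torques, N m; "tool_pos": TCP position; "eef_rot": TCP orientation; "contact_force": force on the tool from outside, world axes, zero at the start; "moment": the same for the moment, N m; "opening": opening from 0.0 (shut) to 1.0 (fully open); "finger_force": force on a finger pad.
Only numpy, scipy, OpenCV 4.12 (cv2) and the standard library are available. Lean on these libraries where they do the work, as an engineer would, in place of code of your own. Each camera call takes 0.05 s, during which the arm holds its last target. There are 200 camera calls.

TASK

Lay out the seal-change kit: first nest the orange tray fully down in the blue tray, turned so that the wide end lies over the wide end, and only then stand the brass test plug upright on the orange tray's floor, in the middle of the compartment at the wide end. Stand the white spray bottle squarely behind the metal seal block (the side away from the robot) and set the grease tin flat and squarely in front of it (the side towards the robot), each centred on the block with a gap of about 3 cm to it. Leave the seal block, the loose grey connector and the blue tape roll where they are, and let go of everything.

Things in the scene. Friction and masses are not known exactly. Their poses are not given: they have to be found in the camera images.
- blue_tray: Shallow open blue tray fixed to the bench, outline a trapezium: outside 112 mm long, 100 mm wide at the wide end, 70 mm at the narrow end, 16 mm high, wall and floor 4 mm. Origin: centre of its underside, midway along; x points along its length to the wide end, z up. The orange tray fits in with 3 to 4 mm to spare all round, only wide end over wide end, and stands on the 4 mm floor.
- orange_tray_center (a point): Loose orange tray, same outline, 0.1 kg: 96 mm long, 84 and 54 mm wide, rim 18 mm, wall 3, floor 4. Point: midway along, 30 mm above the underside; x to the wide end, z up. Grip plate across it at x = -8 mm: 10 mm thick in x, 44 mm wide in y, top 60 mm above the underside, graspable from 25 mm up. Wide-end compartment: x = -3 to +45 mm (middle +21), 65 mm wide inside.
- test_plug_center (a point): Brass test plug, loose, upright on the front strip of the bench, before the press: body 22 mm across and 20 mm high with a 12 mm knob on top, 32 mm high in all, 0.05 kg. The point given is on its axis, 16 mm above its underside.
- grease_tin_center (a point): Flat round grease tin with blue lid and white base, loose on the front strip of the bench, before the press: 54 mm across at the lid (upper 10 mm) and 52 mm below, 24 mm high, 0.08 kg. The point given is its centre, 12 mm above its underside.
- spray_bottle_center (a point): White dropper bottle of leak spray with red cap, loose, upright on the front strip of the bench, before the press: round body 31 mm across and 66 mm high, narrower cap to 94 mm, 0.05 kg. The point given is on its axis, 47 mm above its underside.
- seal_block: Spare metal seal block with a black O-ring on top, loose beside the trays between tester and press, stays put: 40 mm along its x, 85 mm along its y, 36 mm high, 0.28 kg. Origin: centre of its underside; x points from its front long side (towards the robot) to its back long side (away from the robot), at most 0.2 rad from straight ahead; z up.
- connector: Loose grey sealed connector standing alone on the bench behind the work, 25 mm across, 32 mm high: a bystander. Origin: centre of its underside.
- tape_roll: Roll of blue tape lying flat behind the loose connector, 73 mm across, 25 mm high: a bystander. Origin: centre of its underside.

How it is judged:
By the outcome, as a careful person would: the job done as asked, in the order asked, and still so for the second after the job is handed in, with the robot touching nothing.
It also fails if it takes over 136 s, if anything falls off the work surface, if the arm or the gripper's body presses on something with over 40 N, if the wrist force passes 120 N, or if a joint passes its speed limit or range.

## Working session

There is one attempt and no reset: what is moved stays moved. The work goes in short steps, Python scripts to look and compute and a tool call to move; the robot and the scene stay as the last step left them, time stands still between calls to the robot, and variables do not carry over. Pictures are saved under pics/ and viewed, at most 14 in all, crops included, and the job is handed in when it is done.

Besides the shell and the picture viewer there is one more tool, called by a JSON object that holds its "method" and its "body". step_arm: Moves the arm, as the interface text tells. Shift numbers are shares of 8 cm and turn numbers shares of 180 degrees, none past 1 either way. Its arguments: {"type":"object","properties":{"motion":{"type":"array","items":{"type":"object","properties":{"wx":{"type":"number","minimum":-1,"maximum":1},"wy":{"type":"number","minimum":-1,"maximum":1},"wz":{"type":"number","minimum":-1,"maximum":1},"dx":{"type":"number","minimum":-1,"maximum":1},"dy":{"type":"number","minimum":-1,"maximum":1},"dz":{"type":"number","minimum":-1,"maximum":1},"claw":{"type":"number"}}}},"force":{"type":"number"}},"required":["motion"]}

```bash
mkdir -p pics; cat > h.py <<'E'
import numpy as np,cv2
from plant import get_state,viewer,workorder
from scipy.spatial.transform import Rotation as R
def snap(n):
    c=viewer.calibration(n); im,d=viewer.snapshot(n); return im,d,c
def save(im,f): cv2.imwrite('pics/'+f,cv2.cvtColor(im,cv2.COLOR_RGB2BGR))
def cloud(d,c):
    f=240/np.tan(np.radians(c['vfov'])/2); v,u=np.mgrid[:480,:640]
    P=np.stack([(u-c['cx'])/f*d,(v-c['cy'])/f*d,d],-1); E=np.array(c['extrinsics'])
    return P@E[:3,:3].T+E[:3,3]
def ray(uv,c,z):
    f=240/np.tan(np.radians(c['vfov'])/2); E=np.array(c['extrinsics']); uv=np.atleast_2d(uv)
    D=np.c_[(uv[:,0]-c['cx'])/f,(uv[:,1]-c['cy'])/f,np.ones(len(uv))]@E[:3,:3].T
    return E[:3,3]+D*((z-E[2,3])/D[:,2])[:,None]
E
python3 - <<'E'
from h import *
s=get_state();print(s)
for n in ['scene','top']:
    im,d,c=snap(n);save(im,n+'1.png');print(n,c,(d>0).mean());np.savez(n+'1',im=im,d=d)
E
```

```text
{'clock': 0.0, 'q': array([ 1.22479547,  0.68998859, -0.19450187,  1.56633494,  0.15729965,
        0.90250991, -0.2151156 ]), 'qd': array([-0.00042125,  0.00116298,  0.00020971, -0.00064122,  0.00084167,
       -0.00059899,  0.00096199]), 'joint_torque': array([-2.71467088e-04, -5.27571952e+01, -1.26666360e+00, -1.53431064e+01,
       -5.26002282e-02,  6.41433435e-03,  1.68581464e-04]), 'tool_pos': array([ 0.23142175, -0.57989417,  0.23790928]), 'eef_rot': array([ 9.82017128e-01,  1.88789578e-01, -2.44074891e-04, -8.92135412e-04]), 'contact_force': array([-0.23168742,  0.21793974,  0.34395903]), 'moment': array([ 0.06314456, -0.03588115,  0.01985303]), 'finger_force': 0.0, 'opening': 1.0021896976770255}
scene {'vfov': 54.508893846382016, 'cx': 316.7910386345479, 'cy': 236.9748720013882, 'extrinsics': array([[-0.60919998, -0.33852735,  0.71712943, -0.03039773],
       [-0.79287001,  0.27739979, -0.54259239,  0.42136785],
       [-0.01524919, -0.89913769, -0.43740013,  0.4445321 ],
       [ 0.        ,  0.        ,  0.        ,  1.        ]])} 0.9885091145833333
top {'vfov': 54.147115759807114, 'cx': 323.89456229239033, 'cy': 237.50922385011194, 'extrinsics': array([[-2.54711107e-02, -9.87259437e-01,  1.57066949e-01,
         4.53371814e-01],
       [-9.99675511e-01,  2.51063109e-02, -4.30646454e-03,
        -6.46918345e-02],
       [ 3.08226100e-04, -1.57125673e-01, -9.87578568e-01,
         1.15698416e+00],
       [ 0.00000000e+00,  0.00000000e+00,  0.00000000e+00,
         1.00000000e+00]])} 0.996015625
```

View pics/top1.png

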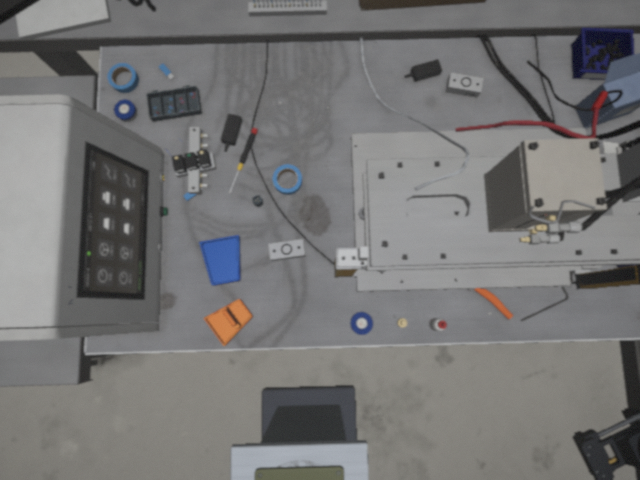

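View pics/scene1.png

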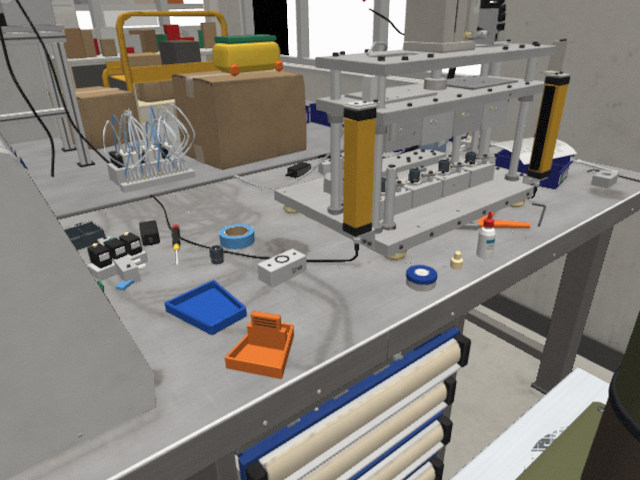

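Top view shows blue tray (222,260), orange tray (229,320), seal block (286,249), tin (361,322), plug (403,323), bottle (438,324), connector (257,200), tape (287,179). The scene view confirms that all are upright, with the orange tray's grip plate up. The press stands behind the tin, plug and bottle.

```bash
cat >> h.py <<'E'
def blob(m,roi):
    k=np.zeros(m.shape,bool);x0,y0,x1,y1=roi;k[y0:y1,x0:x1]=1
    n,l,st,ce=cv2.connectedComponentsWithStats((m&k).astype(np.uint8))
    i=1+st[1:,4].argmax(); return l==i
def poly(mask,c,z):
    cs,_=cv2.findContours(mask.astype(np.uint8),0,1); return ray(max(cs,key=cv2.contourArea)[:,0,:].astype(float),c,z)
E
python3 - <<'E'
from h import *
c=viewer.calibration('top');z=np.load('top1.npz');im=z['im'];d=z['d'];P=cloud(d,c)
hsv=cv2.cvtColor(im,cv2.COLOR_RGB2HSV);H,S,V=[hsv[...,i].astype(int) for i in range(3)]
blue=(H>100)&(H<130)&(S>120); org=(H>3)&(H<20)&(S>150)
for n,m,roi,h in [('blue',blue,(190,220,250,295),.016),('orange',org,(195,290,260,350),.018),('tin',blue,(345,305,380,340),.024),
  ('tape',(H>90)&(H<120)&(S>100),(265,155,310,200),.025),('block',(V>150),(260,230,312,265),.036),('plug',(S>60)&(H<40),(392,312,412,332),.02),('bottle',P[...,2]>.02,(425,310,455,340),.066),('conn',P[...,2]>.015,(247,190,267,210),.032)]:
    b=blob(m,roi);q=poly(b,c,h);r=cv2.minAreaRect(q[:,:2].astype(np.float32)*1000)
    print(n,b.sum(),'rect mm',np.round(r[0],1),np.round(r[1],1),round(r[2],1),'zpct',np.round(np.percentile(P[b][:,2],[5,50,95]),4))
    if n in('blue','orange'):
        _,t=cv2.minEnclosingTriangle(q[:,None,:2].astype(np.float32)); print(cv2.approxPolyN(q[:,None,:2].astype(np.float32)*1000,4).round(1).tolist())
print(np.median(P[270:300,270:330,2]))
# orange plate
b=(P[...,2]>.05);b[:290]=0;b[350:]=0;b[:,:195]=0;b[:,260:]=0;print('plate',b.sum(),P[b].mean(0),P[b][:,2].max())
E
```

```text
blue 1503 rect mm [585.1 180.4] [109.5  94.8] 8.9 zpct [0.0014 0.0053 0.0195]Traceback (most recent call last):
  File "<stdin>", line 10, in <module>
cv2.error: OpenCV(4.12.0) /io/opencv/modules/imgproc/src/min_enclosing_triangle.cpp:611: error: (-3:Internal error) The position of side B could not be determined, because gamma(b) could not be computed. in function 'updateSideB'
```

```bash
python3 - <<'E'
from h import *
c=viewer.calibration('top');z=np.load('top1.npz');im=z['im'];d=z['d'];P=cloud(d,c)
hsv=cv2.cvtColor(im,cv2.COLOR_RGB2HSV);H,S,V=[hsv[...,i].astype(int) for i in range(3)]
blue=(H>100)&(H<130)&(S>120); org=(H>3)&(H<20)&(S>150)
for n,m,roi,h in [('blue',blue,(190,220,250,295),.016),('orange',org,(195,290,260,350),.018),('tin',blue,(345,305,380,340),.024),
  ('tape',(H>90)&(H<120)&(S>100),(265,155,310,200),.025),('block',(V>150),(260,230,312,265),.036),('plug',(S>60)&(H<40),(392,312,412,332),.02),('bottle',P[...,2]>.02,(425,310,455,340),.066),('conn',P[...,2]>.015,(247,190,267,210),.032)]:
    b=blob(m,roi);q=poly(b,c,h);r=cv2.minAreaRect(q[:,:2].astype(np.float32)*1000)
    print(n,b.sum(),'rect mm',np.round(r[0],1),np.round(r[1],1),round(r[2],1),'zpct',np.round(np.percentile(P[b][:,2],[5,50,95]),4))
    if n in('blue','orange'): print(cv2.approxPolyN(q[:,None,:2].astype(np.float32)*1000,4).round(1).tolist())
print(np.median(P[270:300,270:330,2]))
b=(P[...,2]>.04);b[:290]=0;b[350:]=0;b[:,:195]=0;b[:,260:]=0;print('plate',b.sum(),P[b].mean(0),P[b][:,2].max())
E
```

```text
blue 1503 rect mm [585.1 180.4] [109.5  94.8] 8.9 zpct [0.0014 0.0053 0.0195]
[[[631.2999877929688, 236.60000610351562], [525.7999877929688, 205.3000030517578], [536.4000244140625, 137.6999969482422], [646.9000244140625, 141.6999969482422]]]
orange 944 rect mm [442.7 160.1] [75.6 90.3] 36.7 zpct [0.0015 0.0054 0.0599]
[[[447.0, 218.89999389648438], [383.79998779296875, 173.0], [449.70001220703125, 109.0], [488.79998779296875, 138.10000610351562]]]
tin 184 rect mm [ 426.4 -153.1] [46.4 45.4] 42.9 zpct [0.0206 0.0244 0.0281]
tape 261 rect mm [784.7  18.5] [69.8 69.5] 88.5 zpct [0.0215 0.0252 0.0294]
block 361 rect mm [606.5  22.3] [36.8 81.9] 6.8 zpct [0.0312 0.0344 0.0377]
plug 45 rect mm [ 424.5 -249.3] [16.7 16.4] 87.0 zpct [0.0153 0.0249 0.0336]
bottle 176 rect mm [ 420.9 -324. ] [34.3 29.2] 86.2 zpct [0.0283 0.0573 0.085 ]
conn 85 rect mm [729.1  92.9] [25.2 22.6] 43.5 zpct [0.0164 0.0273 0.036 ]
0.00037414446983563554
plate 130 [0.44834444 0.12713818 0.19216873] 1.1569841609556721
```

{"method": "step_arm", "body": {"motion": [{"dx": 1,"dy": -0.6,"wz": 0.121,"claw": 60},{"dx": 1,"dy": -0.6,"wz": 0.121,"claw": 60},{"dx": 1,"dy": -0.6,"wz": 0.121,"claw": 60},{"dx": 1,"dy": -0.6,"wz": 0.121,"claw": 60}], "force": 15}}

```text
$.motion[0]: bad value
```

{"method": "step_arm", "body": {"motion": [{"dx": 0.55,"dy": -1,"claw": 60},{"dx": 0.55,"dy": -1,"claw": 60},{"dx": 0.55,"dy": -1,"claw": 60}]}}

```text
$.motion[0]: bad value
```

{"method": "step_arm", "body": {"motion": [{"dx": 0.5,"dy": -1,"claw": 60},{"dx": 0.5,"dy": -1,"claw": 60},{"dx": 0.5,"dy": -1,"claw": 60},{"dx": 0.5,"dy": -1,"claw": 60}]}}

```text
$.motion[0]: bad value
```

```bash
python3 - <<'E'
from h import *
s=get_state();print(s['clock'],s['tool_pos'],s['eef_rot'],s['q'].round(2))
im,d,c=snap('wrist');save(im,'w1.png');print(c['vfov'],c['extrinsics'].round(3));np.savez('w1',im=im,d=d,E=c['extrinsics'])
E
```

```text
0.1 [ 0.23146863 -0.57996194  0.23799138] [ 9.82017780e-01  1.88786647e-01 -2.12662187e-04 -7.97954327e-04] [ 1.22  0.69 -0.19  1.57  0.16  0.9  -0.22]
61.069274751002276 [[ 0.371 -0.882 -0.29   0.307]
 [-0.928 -0.354 -0.113 -0.549]
 [-0.003  0.311 -0.95   0.385]
 [ 0.     0.     0.     1.   ]]
```

View pics/w1.png

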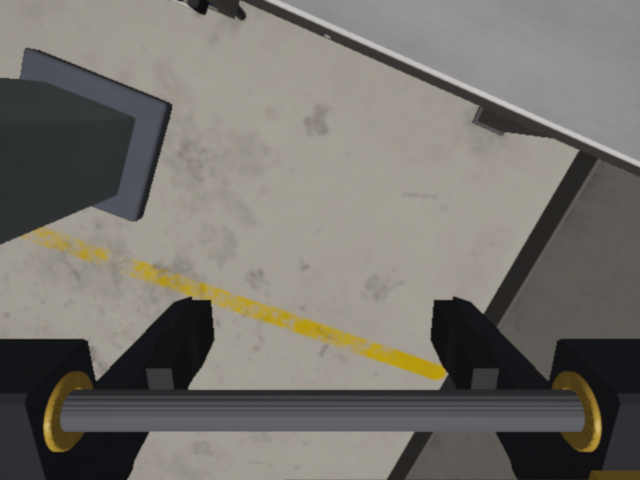

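The wrist image shows only the floor and the open fingers (tips near (210,300) and (435,300)); the moves were refused, probably because each row needs every key.

{"method": "step_arm", "body": {"motion": [{"dx": 1,"dy": -0.6,"dz": 0,"wx": 0,"wy": 0,"wz": 0.121,"claw": 60},{"dx": 1,"dy": -0.6,"dz": 0,"wx": 0,"wy": 0,"wz": 0.121,"claw": 60},{"dx": 1,"dy": -0.6,"dz": 0,"wx": 0,"wy": 0,"wz": 0.121,"claw": 60},{"dx": 1,"dy": -0.6,"dz": 0,"wx": 0,"wy": 0,"wz": 0.121,"claw": 60}], "force": 15}}

```text
clock: 0.55
tool_pos: [0.2894, -0.505, 0.2387]
eef_rot: [1.0, 0.001, -0.0, -0.0]
contact_force: [-0.9, -0.7, 0.8]
opening: 0.686
finger_force: 0.0
```

{"method": "step_arm", "body": {"motion": [{"dx": 0.7,"dy": -1,"dz": 0,"wx": 0,"wy": 0,"wz": 0,"claw": 60},{"dx": 0.7,"dy": -1,"dz": 0,"wx": 0,"wy": 0,"wz": 0,"claw": 60},{"dx": 0.7,"dy": -1,"dz": 0,"wx": 0,"wy": 0,"wz": 0,"claw": 60}]}}

```text
clock: 0.85
tool_pos: [0.3489, -0.4207, 0.2386]
eef_rot: [1.0, 0.006, 0.001, -0.002]
contact_force: [0.1, -0.1, -0.5]
opening: 0.68
finger_force: 0.0
```

{"method": "step_arm", "body": {"motion": [{"dx": 0.7,"dy": -1,"dz": 0,"wx": 0,"wy": 0,"wz": 0,"claw": 60},{"dx": 0.7,"dy": -1,"dz": 0,"wx": 0,"wy": 0,"wz": 0,"claw": 60},{"dx": 0.7,"dy": -1,"dz": 0,"wx": 0,"wy": 0,"wz": 0,"claw": 60},{"dx": 0.7,"dy": -1,"dz": 0,"wx": 0,"wy": 0,"wz": 0,"claw": 60}]}}

```text
clock: 1.25
tool_pos: [0.4003, -0.3467, 0.2387]
eef_rot: [1.0, 0.001, -0.0, 0.0]
contact_force: [0.1, -0.7, 0.7]
opening: 0.68
finger_force: 0.0
```

```bash
python3 - <<'E'
from h import *
s=get_state();print(s['clock'],s['tool_pos'],s['eef_rot'],s['q'].round(2))
im,d,c=snap('wrist');save(im,'w2.png');print(c['vfov'],c['extrinsics'].round(3));np.savez('w2',im=im,d=d,E=c['extrinsics'])
E
```

```text
1.25 [ 0.40033649 -0.34666291  0.2386725 ] [ 9.99999241e-01  1.17791735e-03 -1.81913992e-04  3.13206177e-04] [ 0.66  0.56 -0.06  1.86  0.05  0.72 -0.99]
61.069274751002276 [[ 0.003 -0.95  -0.312  0.482]
 [-1.    -0.003 -0.    -0.346]
 [-0.001  0.312 -0.95   0.385]
 [ 0.     0.     0.     1.   ]]
```

View pics/w2.png

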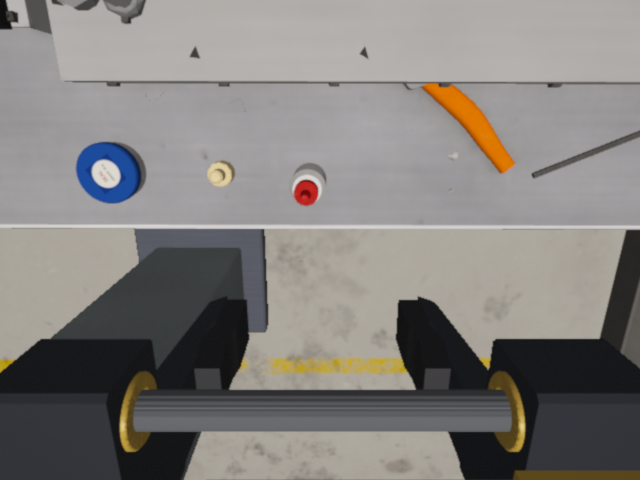

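Bottle cap at (306,188), plug (219,174), tin (108,172); bench front edge at row 226.

```bash
cat >> h.py <<'E'
def masks(im):
    hsv=cv2.cvtColor(im,cv2.COLOR_RGB2HSV);return [hsv[...,i].astype(int) for i in range(3)]
def circ(b,c,z):
    q=poly(b,c,z)[:,:2].astype(np.float32)*1000; (x,y),r=cv2.minEnclosingCircle(q); return np.round([x,y,2*r],1)
E
python3 - <<'E'
from h import *
z=np.load('w2.npz');im=z['im'];c=viewer.calibration('wrist');c['extrinsics']=z['E'];P=cloud(z['d'],c)
H,S,V=masks(im)
print('tin',circ(blob((H>100)&(H<130)&(S>120),(60,120,160,210)),c,.024))
b=blob((H>10)&(H<35)&(S>50),(195,150,245,200));print('plug',circ(b,c,.02),P[b][:,2].max())
b=blob((P[...,2]>.012),(280,150,340,212));print('bot',circ(b,c,.066),P[b].mean(0),P[b][:,2].max())
b=blob((S>130)&((H<10)|(H>170)),(280,150,340,212));print('cap',circ(b,c,.085),np.median(P[b],0))
print('bench',np.median(P[110:140,250:400].reshape(-1,3),0), P[226,400:500:20])
E
```

```text
tin [ 426.5 -156.2   56.2]
plug [ 426.1 -254.5   24.8] 0.3851902277388709
bot [ 423.5 -334.6   33.8] [ 0.42377089 -0.33400106  0.06489045] 0.3851902277388709
cap [ 421.6 -333.3   18.6] [ 0.42130221 -0.3333576   0.07917395]
bench [ 0.46759772 -0.34715842  0.00064922] [[ 3.71829987e-01 -4.22121890e-01  1.37735188e-03]
 [ 3.71636486e-01 -4.41957326e-01  4.80993136e-04]
 [ 3.71574467e-01 -4.61744743e-01  4.21168492e-05]
 [ 3.71962812e-01 -4.81021353e-01  1.17414427e-03]
 [ 3.72151384e-01 -5.00461715e-01  1.61005673e-03]]
```

{"method": "step_arm", "body": {"motion": [{"dx": 0.275,"dy": -0.17,"dz": 1,"wx": 0,"wy": 0,"wz": 0,"claw": 60},{"dx": 0.275,"dy": -0.17,"dz": 1,"wx": 0,"wy": 0,"wz": 0,"claw": 60},{"dx": 0.275,"dy": -0.17,"dz": 1,"wx": 0,"wy": 0,"wz": 0,"claw": 60},{"dx": 0.275,"dy": -0.17,"dz": 1,"wx": 0,"wy": 0,"wz": 0,"claw": 60}]}}

```text
clock: 1.7
tool_pos: [0.4209, -0.3346, 0.1589]
eef_rot: [1.0, -0.001, -0.001, 0.0]
contact_force: [0.5, -0.9, 0.9]
opening: 0.684
finger_force: 0.0
```

{"method": "step_arm", "body": {"motion": [{"dx": 0,"dy": 0,"dz": 0.5,"wx": 0,"wy": 0,"wz": 0,"claw": 60},{"dx": 0,"dy": 0,"dz": 1,"wx": 0,"wy": 0,"wz": 0,"claw": 60},{"dx": 0,"dy": 0,"dz": 1,"wx": 0,"wy": 0,"wz": 0,"claw": 60}]}}

```text
clock: 2.0
tool_pos: [0.4196, -0.3331, 0.0768]
eef_rot: [1.0, -0.001, -0.003, -0.001]
contact_force: [-1.0, 0.2, 0.0]
opening: 0.68
finger_force: 0.0
```

{"method": "step_arm", "body": {"motion": [{"dx": 0,"dy": 0,"dz": 0.53,"wx": 0,"wy": 0,"wz": 0,"claw": 60},{"dx": 0,"dy": 0,"dz": 0.53,"wx": 0,"wy": 0,"wz": 0,"claw": 60},{"dx": 0,"dy": 0,"dz": 0.53,"wx": 0,"wy": 0,"wz": 0,"claw": 60},{"dx": 0,"dy": 0,"dz": 0.53,"wx": 0,"wy": 0,"wz": 0,"claw": 26},{"dx": 0,"dy": 0,"dz": 0.53,"wx": 0,"wy": 0,"wz": 0,"claw": 26},{"dx": 0,"dy": 0,"dz": 0.53,"wx": 0,"wy": 0,"wz": 0,"claw": 26},{"dx": 0,"dy": 0,"dz": 0.53,"wx": 0,"wy": 0,"wz": 0,"claw": 26},{"dx": 0,"dy": 0,"dz": 0.53,"wx": 0,"wy": 0,"wz": 0,"claw": 26}]}}

```text
clock: 2.8
tool_pos: [0.4228, -0.3331, 0.0372]
eef_rot: [1.0, -0.0, 0.001, 0.001]
contact_force: [-0.3, 0.2, 6.9]
opening: 0.343
finger_force: 15.0
```

{"method": "step_arm", "body": {"motion": [{"dx": 0,"dy": 0,"dz": -0.4,"wx": 0,"wy": 0,"wz": 0,"claw": 26},{"dx": 0,"dy": 0,"dz": -1,"wx": 0,"wy": 0,"wz": 0,"claw": 26},{"dx": 0,"dy": 0,"dz": -1,"wx": 0,"wy": 0,"wz": 0,"claw": 26}]}}

```text
clock: 3.1
tool_pos: [0.4249, -0.3347, 0.121]
eef_rot: [1.0, -0.0, 0.004, 0.003]
contact_force: [-0.1, -1.3, -1.4]
opening: 0.347
finger_force: 14.9
```

{"method": "step_arm", "body": {"motion": [{"dx": 0,"dy": -0.5,"dz": -0.5,"wx": 0,"wy": 0,"wz": 0,"claw": 26},{"dx": 0,"dy": -1,"dz": -1,"wx": 0,"wy": 0,"wz": 0,"claw": 26},{"dx": 0,"dy": -1,"dz": -1,"wx": 0,"wy": 0,"wz": 0,"claw": 26}]}}

```text
clock: 3.4
tool_pos: [0.4235, -0.249, 0.1984]
eef_rot: [1.0, 0.002, 0.001, -0.001]
contact_force: [1.1, -1.0, -0.1]
opening: 0.341
finger_force: 14.9
```

{"method": "step_arm", "body": {"motion": [{"dx": 0,"dy": -0.5,"dz": 0,"wx": 0,"wy": 0,"wz": 0,"claw": 26},{"dx": 0,"dy": -1,"dz": 0,"wx": 0,"wy": 0,"wz": 0,"claw": 26}]}}

```text
clock: 3.6
tool_pos: [0.4223, -0.1728, 0.1962]
eef_rot: [1.0, -0.001, 0.0, 0.001]
contact_force: [0.4, 0.9, -1.4]
opening: 0.342
finger_force: 14.9
```

{"method": "step_arm", "body": {"motion": [{"dx": 0,"dy": -0.5,"dz": 0,"wx": 0,"wy": 0,"wz": 0,"claw": 26},{"dx": 0,"dy": -1,"dz": 0,"wx": 0,"wy": 0,"wz": 0,"claw": 26}]}}

```text
clock: 3.8
tool_pos: [0.422, -0.0918, 0.1957]
eef_rot: [1.0, -0.001, -0.0, 0.0]
contact_force: [0.4, -0.6, -1.5]
opening: 0.339
finger_force: 14.9
```

{"method": "step_arm", "body": {"motion": [{"dx": 0.5,"dy": -0.5,"dz": 0,"wx": 0,"wy": 0,"wz": 0,"claw": 26},{"dx": 1,"dy": -1,"dz": 0,"wx": 0,"wy": 0,"wz": 0,"claw": 26},{"dx": 1,"dy": -1,"dz": 0,"wx": 0,"wy": 0,"wz": 0,"claw": 26},{"dx": 1,"dy": -1,"dz": 0,"wx": 0,"wy": 0,"wz": 0,"claw": 26},{"dx": 1,"dy": -1,"dz": 0,"wx": 0,"wy": 0,"wz": 0,"claw": 26}]}}

```text
clock: 4.3
tool_pos: [0.4949, -0.0121, 0.1935]
eef_rot: [1.0, -0.001, -0.008, -0.0]
contact_force: [-12.0, 5.4, -1.9]
opening: 0.342
finger_force: 14.9
```

```bash
python3 - <<'E'
from h import *
c=viewer.calibration('top');z=np.load('top1.npz');P=cloud(z['d'],c)
m=(P[...,2]>.06)&(P[...,2]<.6)&(P[...,1]>-.3)&(P[...,1]<.05)&(P[...,0]<.8)&(P[...,0]>.4)
print('tall',P[m].min(0),P[m].max(0), m.sum()); 
s=get_state();print(s['clock'],s['tool_pos'],s['eef_rot'],s['q'].round(2),s['opening'])
im,d,c=snap('wrist');save(im,'w3.png');np.savez('w3',im=im,d=d,E=c['extrinsics'])
E
```

```text
tall [ 0.52860674 -0.29999681  0.06009893] [ 0.73261786 -0.0878087   0.47941859] 11096
4.3 [ 0.49487924 -0.01205277  0.19348366] [ 9.99965052e-01 -1.45591485e-03 -8.22538824e-03 -3.42219488e-04] [-0.09  0.6   0.04  1.99 -0.04  0.57 -1.6 ] 0.3422899751182986
```

View pics/w3.png

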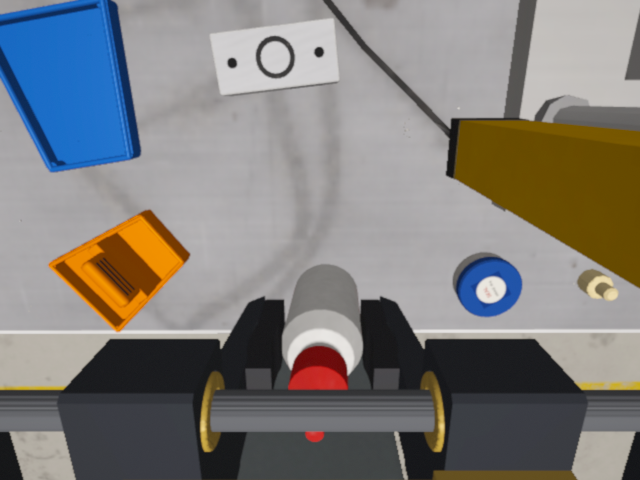

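The image shows block (275,57), blue tray (75,85), orange tray (120,265), tin (489,287), plug (600,287) and the yellow pillar of the press close by on the right (from 450,120). The force reading says that the hand touches the pillar, so I back off.

{"method": "step_arm", "body": {"motion": [{"dx": -0.4,"dy": 0,"dz": 0,"wx": 0,"wy": 0,"wz": 0,"claw": 26},{"dx": -0.5,"dy": -0.3,"dz": 0,"wx": 0,"wy": 0,"wz": 0,"claw": 26},{"dx": -0.5,"dy": -0.6,"dz": 0,"wx": 0,"wy": 0,"wz": 0,"claw": 26},{"dx": -0.5,"dy": -0.6,"dz": 0,"wx": 0,"wy": 0,"wz": 0,"claw": 26}]}}

```text
clock: 4.75
tool_pos: [0.4622, 0.0382, 0.1956]
eef_rot: [1.0, 0.002, -0.0, -0.001]
contact_force: [-0.2, 0.8, -0.4]
opening: 0.341
finger_force: 14.9
```

```bash
python3 - <<'E'
from h import *
c=viewer.calibration('top');z=np.load('top1.npz');P=cloud(z['d'],c)
m=(P[...,2]>.06)&(P[...,2]<.6)&(P[...,1]>-.3)&(P[...,1]<.05)&(P[...,0]<.8)&(P[...,0]>.4)
for x0 in np.arange(.5,.75,.03):
    k=m&(P[...,0]>x0)&(P[...,0]<x0+.03)
    if k.sum(): i=P[k]; j=i[:,1].argmax(); print(round(x0,2),'max y',i[j].round(3), i[:,2].max().round(3))
z=np.load('w3.npz');im=z['im'];cw=viewer.calibration('wrist');cw['extrinsics']=z['E'];P=cloud(z['d'],cw)
H,S,V=masks(im)
k=P[:,455:][(H[:,455:]>15)&(H[:,455:]<30)&(S[:,455:]>150)&(P[:,455:,2]>.02)&(P[:,455:,2]<.37)];print('pillar',k.min(0),k.max(0))
b=blob((V>190)&(S<25),(205,12,345,100));q=poly(b,cw,.036)[:,:2].astype(np.float32)*1000
r=cv2.minAreaRect(q);print('block',r,np.median(P[b][:,2]))
for n,m,roi,h in [('blue',(H>100)&(H<130)&(S>120),(0,0,150,175),.016),('orange',(H>3)&(H<20)&(S>150),(45,205,195,330),.018)]:
    b=blob(m,roi);q=poly(b,cw,h)[:,:2]*1000;print(n,cv2.approxPolyN(q[:,None].astype(np.float32),4).round(1).tolist())
print('tin',circ(blob((H>100)&(H<130)&(S>120),(450,250,530,320)),cw,.024))
s=get_state();print(s['clock'],s['tool_pos'],s['contact_force'],s['opening'])
E
```

```text
0.5 max y [ 0.529 -0.146  0.279] 0.367
0.53 max y [ 0.551 -0.088  0.301] 0.375
0.56 max y [ 0.562 -0.088  0.302] 0.375
0.59 max y [ 0.619 -0.145  0.287] 0.369
0.62 max y [ 0.627 -0.145  0.288] 0.369
0.65 max y [ 0.666 -0.145  0.287] 0.389
0.68 max y [ 0.699 -0.145  0.364] 0.384
0.71 max y [ 0.715 -0.145  0.287] 0.479
pillar [ 0.51279839 -0.16206191  0.05514327] [ 0.57889505 -0.01158628  0.33865033]
block ((606.6221313476562, 20.974103927612305), (38.61960983276367, 83.48944854736328), 6.379833221435547) 0.034687418461358754
blue [[[633.0999755859375, 237.8000030517578], [525.4000244140625, 205.8000030517578], [536.7000122070312, 131.0], [649.7000122070312, 133.1999969482422]]]
orange [[[447.79998779296875, 224.1999969482422], [380.29998779296875, 174.6999969482422], [454.79998779296875, 100.30000305175781], [496.29998779296875, 130.60000610351562]]]
tin [ 428.4 -152.6   56.9]
4.75 [0.46216403 0.038182   0.19561684] [-0.18116983  0.81436138 -0.44444847] 0.3407127314782656
```

{"method": "step_arm", "body": {"motion": [{"dx": 0.5,"dy": 0,"dz": 0,"wx": 0,"wy": 0,"wz": 0,"claw": 26},{"dx": 1,"dy": 0,"dz": 0,"wx": 0,"wy": 0,"wz": 0,"claw": 26}]}}

```text
clock: 4.95
tool_pos: [0.5424, 0.0341, 0.1957]
eef_rot: [1.0, -0.0, -0.001, 0.001]
contact_force: [0.4, -0.2, -0.7]
opening: 0.34
finger_force: 14.9
```

{"method": "step_arm", "body": {"motion": [{"dx": 0.5,"dy": 0,"dz": 0,"wx": 0,"wy": 0,"wz": 0,"claw": 26},{"dx": 1,"dy": 0,"dz": 0,"wx": 0,"wy": 0,"wz": 0,"claw": 26}]}}

```text
clock: 5.15
tool_pos: [0.6238, 0.0335, 0.1955]
eef_rot: [1.0, -0.001, -0.0, 0.001]
contact_force: [0.1, 0.1, -1.3]
opening: 0.34
finger_force: 14.9
```

{"method": "step_arm", "body": {"motion": [{"dx": 0.62,"dy": 0.1,"dz": 0.5,"wx": 0,"wy": 0,"wz": 0,"claw": 26},{"dx": 0.62,"dy": 0.1,"dz": 0.75,"wx": 0,"wy": 0,"wz": 0,"claw": 26},{"dx": 0.62,"dy": 0.1,"dz": 0.75,"wx": 0,"wy": 0,"wz": 0,"claw": 26},{"dx": 0.62,"dy": 0.1,"dz": 0.75,"wx": 0,"wy": 0,"wz": 0,"claw": 26},{"dx": 0.62,"dy": 0.1,"dz": 0.75,"wx": 0,"wy": 0,"wz": 0,"claw": 26}]}}

```text
clock: 5.65
tool_pos: [0.6719, 0.027, 0.1376]
eef_rot: [1.0, -0.0, 0.001, 0.0]
contact_force: [-1.1, 0.4, -0.6]
opening: 0.343
finger_force: 14.9
```

```bash
python3 - <<'E'
from h import *
s=get_state();print(s['clock'],s['tool_pos'],s['eef_rot'],s['contact_force'],s['opening'])
im,d,c=snap('wrist');save(im,'w4.png');np.savez('w4',im=im,d=d,E=c['extrinsics'])
E
```

```text
5.65 [0.67194274 0.02695567 0.13758994] [ 9.99999812e-01 -2.37885141e-04  5.61066589e-04  6.56787547e-05] [-1.12673757  0.38313849 -0.63709372] 0.3429754904295056
```

View pics/w4.png

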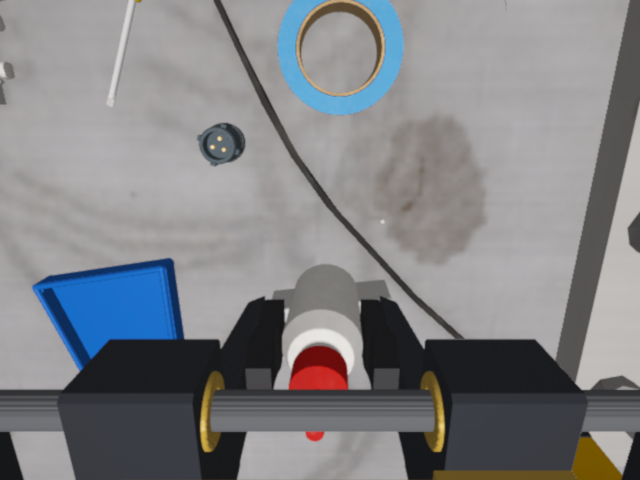

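The bottle hangs at (320,320) between the fingers. The black cable runs (220,0)-(340,215)-(460,335), the connector is at (221,144), the tape at (340,50), and the block's back edge lies behind the bottle at row ~285. I check that the cable clears the spot.

```bash
python3 - <<'E'
from h import *
z=np.load('w4.npz');c=viewer.calibration('wrist');c['extrinsics']=z['E'];im=z['im']
print(ray([(300,165),(340,215),(380,255),(410,288),(440,315)],c,0.002).round(4))
print('block back corners',ray([(274,291),(387,281)],c,.036).round(4))
H,S,V=masks(im);P=cloud(z['d'],c)
b=blob((H>90)&(H<125)&(S>90),(270,0,410,120));print('tape',circ(b,c,.025))
b=blob((P[...,2]>.015)&(P[...,2]<.05),(190,115,250,170));print('conn',circ(b,c,.03))
b=blob((H>100)&(H<130)&(S>120),(30,250,190,338));print('blue',ray([(35,287),(172,260)],c,.016).round(4))
E
```

```text
[[ 0.7162  0.0432  0.002 ]
 [ 0.6808  0.0152  0.002 ]
 [ 0.6504 -0.0147  0.002 ]
 [ 0.6238 -0.0387  0.002 ]
 [ 0.601  -0.0635  0.002 ]]
block back corners [[ 0.6372  0.0601  0.036 ]
 [ 0.6445 -0.0151  0.036 ]]
tape [786.2  17.6  72.8]
conn [732.3  90.8  28.5]
blue [[0.6308 0.2349 0.016 ]
 [0.6517 0.1337 0.016 ]]
```

{"method": "step_arm", "body": {"motion": [{"dx": -0.036,"dy": -0.05,"dz": 0.4,"wx": 0,"wy": 0,"wz": 0,"claw": 26},{"dx": -0.036,"dy": -0.05,"dz": 0.8,"wx": 0,"wy": 0,"wz": 0,"claw": 26},{"dx": -0.036,"dy": -0.05,"dz": 1,"wx": 0,"wy": 0,"wz": 0,"claw": 26},{"dx": -0.036,"dy": -0.05,"dz": 1,"wx": 0,"wy": 0,"wz": 0,"claw": 26}]}}

```text
clock: 6.1
tool_pos: [0.6676, 0.0312, 0.0552]
eef_rot: [1.0, -0.0, -0.002, 0.0]
contact_force: [-0.0, -0.0, -1.1]
opening: 0.344
finger_force: 14.9
```

{"method": "step_arm", "body": {"motion": [{"dx": 0,"dy": 0,"dz": 0.12,"wx": 0,"wy": 0,"wz": 0,"claw": 26},{"dx": 0,"dy": 0,"dz": 0.2,"wx": 0,"wy": 0,"wz": 0,"claw": 26},{"dx": 0,"dy": 0,"dz": 0.24,"wx": 0,"wy": 0,"wz": 0,"claw": 26},{"dx": 0,"dy": 0,"dz": 0.24,"wx": 0,"wy": 0,"wz": 0,"claw": 26},{"dx": 0,"dy": 0,"dz": 0.24,"wx": 0,"wy": 0,"wz": 0,"claw": 26}]}}

```text
clock: 6.6
tool_pos: [0.6694, 0.0312, 0.0375]
eef_rot: [1.0, -0.0, 0.0, 0.0]
contact_force: [-0.8, -0.2, -0.7]
opening: 0.346
finger_force: 14.9
```

{"method": "step_arm", "body": {"motion": [{"dx": 0,"dy": 0,"dz": 0.01,"wx": 0,"wy": 0,"wz": 0,"claw": 26},{"dx": 0,"dy": 0,"dz": 0.01,"wx": 0,"wy": 0,"wz": 0,"claw": 26},{"dx": 0,"dy": 0,"dz": 0.01,"wx": 0,"wy": 0,"wz": 0,"claw": 50},{"dx": 0,"dy": 0,"dz": 0.01,"wx": 0,"wy": 0,"wz": 0,"claw": 50},{"dx": 0,"dy": 0,"dz": 0.01,"wx": 0,"wy": 0,"wz": 0,"claw": 50},{"dx": 0,"dy": 0,"dz": 0.01,"wx": 0,"wy": 0,"wz": 0,"claw": 50}]}}

```text
clock: 7.2
tool_pos: [0.669, 0.0312, 0.0361]
eef_rot: [1.0, -0.0, -0.0, 0.0]
contact_force: [-0.1, -0.1, -0.1]
opening: 0.568
finger_force: 0.0
```

{"method": "step_arm", "body": {"motion": [{"dx": 0,"dy": 0,"dz": -0.3,"wx": 0,"wy": 0,"wz": 0,"claw": 50},{"dx": 0,"dy": 0,"dz": -0.9,"wx": 0,"wy": 0,"wz": 0,"claw": 50},{"dx": 0,"dy": 0,"dz": -1,"wx": 0,"wy": 0,"wz": 0,"claw": 50}]}}

```text
clock: 7.5
tool_pos: [0.6727, 0.0312, 0.1214]
eef_rot: [1.0, -0.0, 0.005, -0.0]
contact_force: [1.3, 0.4, 0.5]
opening: 0.572
finger_force: 0.0
```

{"method": "step_arm", "body": {"motion": [{"dx": 0,"dy": 0,"dz": -0.5,"wx": 0,"wy": 0,"wz": 0,"claw": 50},{"dx": 0,"dy": 0,"dz": -1,"wx": 0,"wy": 0,"wz": 0,"claw": 50}]}}

```text
clock: 7.7
tool_pos: [0.6681, 0.0312, 0.1964]
eef_rot: [1.0, -0.0, -0.001, 0.0]
contact_force: [1.1, -0.7, 0.7]
opening: 0.569
finger_force: 0.0
```

{"method": "step_arm", "body": {"motion": [{"dx": -0.5,"dy": -0.1,"dz": 0,"wx": 0,"wy": 0,"wz": 0,"claw": 80},{"dx": -1,"dy": -0.1,"dz": 0,"wx": 0,"wy": 0,"wz": 0,"claw": 80}]}}

```text
clock: 7.9
tool_pos: [0.5896, 0.0407, 0.1973]
eef_rot: [1.0, 0.0, 0.002, -0.001]
contact_force: [0.7, -0.4, -1.6]
opening: 0.729
finger_force: 0.0
```

{"method": "step_arm", "body": {"motion": [{"dx": -0.5,"dy": 0,"dz": 0,"wx": 0,"wy": 0,"wz": 0,"claw": 80},{"dx": -1,"dy": 0,"dz": 0,"wx": 0,"wy": 0,"wz": 0,"claw": 80},{"dx": -1,"dy": 0,"dz": 0,"wx": 0,"wy": 0,"wz": 0,"claw": 80},{"dx": -1,"dy": 0,"dz": 0,"wx": 0,"wy": 0,"wz": 0,"claw": 80}]}}

```text
clock: 8.3
tool_pos: [0.5088, 0.0394, 0.1964]
eef_rot: [1.0, -0.0, 0.0, -0.0]
contact_force: [1.0, -0.2, -0.7]
opening: 0.91
finger_force: 0.0
```

```bash
python3 - <<'E'
from h import *
s=get_state();print(s['clock'],s['tool_pos'],s['contact_force'],s['opening'])
im,d,c=snap('wrist');save(im,'w5.png');P=cloud(d,c);H,S,V=masks(im);np.savez('w5',im=im,d=d,E=c['extrinsics'])
b=blob((S>130)&((H<6)|(H>172)),(100,0,600,300));print('cap',b.sum(),circ(b,c,.085),np.median(P[b],0),np.argwhere(b).mean(0))
m=blob((P[...,2]>.02)&(P[...,2]<.1)&(P[...,0]>.65)&(P[...,0]<.7)&(P[...,1]>0)&(P[...,1]<.06),(0,0,640,300));print(P[m].mean(0),P[m].min(0),P[m].max(0))
E
```

```text
8.3 [0.50882429 0.03938467 0.19644847] [ 0.95086051 -0.20090999 -0.70295321] 0.909832275617028Traceback (most recent call last):
  File "<stdin>", line 4, in <module>
  File "h.py", line 18, in blob
    i=1+st[1:,4].argmax(); return l==i
        ~~~~~~~~~~~~~~~^^
ValueError: attempt to get argmax of an empty sequence
```

View pics/w5.png

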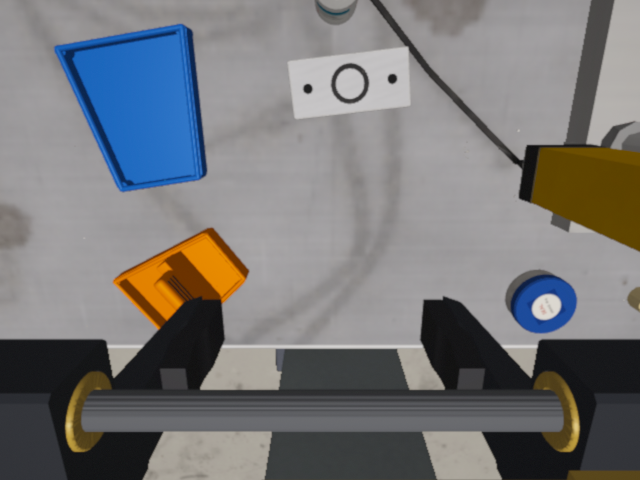

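Bottle stands at (335,10) behind the block (350,83); blue tray (130,110), orange (180,275), tin (543,302). Next the tin, with the wrist flipped so the camera stays clear of the press pillar.

{"method": "step_arm", "body": {"motion": [{"dx": -1,"dy": 0,"dz": 0,"wx": 0,"wy": 0,"wz": -0.3333,"claw": 80},{"dx": -1,"dy": 0,"dz": 0,"wx": 0,"wy": 0,"wz": -0.3333,"claw": 80},{"dx": -1,"dy": 0,"dz": 0,"wx": 0,"wy": 0,"wz": -0.3333,"claw": 80},{"dx": -1,"dy": 0,"dz": 0,"wx": 0,"wy": 0,"wz": -0.3333,"claw": 80},{"dx": -1,"dy": 0,"dz": 0,"wx": 0,"wy": 0,"wz": -0.3333,"claw": 80},{"dx": -1,"dy": 0,"dz": 0,"wx": 0,"wy": 0,"wz": -0.3333,"claw": 80},{"dx": -1,"dy": 0,"dz": 0,"wx": 0,"wy": 0,"wz": -0.3333,"claw": 80}]}}

```text
clock: 9.05
tool_pos: [0.4315, 0.0396, 0.1963]
eef_rot: [0.865, 0.502, 0.001, 0.0]
contact_force: [-0.4, -0.1, -0.5]
opening: 0.908
finger_force: 0.0
```

{"method": "step_arm", "body": {"motion": [{"dx": 0,"dy": 0,"dz": 0,"wx": 0,"wy": 0,"wz": -0.3333,"claw": 80},{"dx": 0,"dy": 0,"dz": 0,"wx": 0,"wy": 0,"wz": -0.3333,"claw": 80},{"dx": 0,"dy": 0,"dz": 0,"wx": 0,"wy": 0,"wz": -0.3333,"claw": 80},{"dx": 0,"dy": 0,"dz": 0,"wx": 0,"wy": 0,"wz": -0.3333,"claw": 80},{"dx": 0,"dy": 0,"dz": 0,"wx": 0,"wy": 0,"wz": -0.3333,"claw": 80},{"dx": 0,"dy": 0,"dz": 0,"wx": 0,"wy": 0,"wz": -0.3333,"claw": 80},{"dx": 0,"dy": 0,"dz": 0,"wx": 0,"wy": 0,"wz": -0.3333,"claw": 80}]}}

```text
clock: 9.75
tool_pos: [0.4315, 0.0396, 0.1963]
eef_rot: [0.498, 0.867, 0.001, 0.001]
contact_force: [-0.3, -0.1, 0.3]
opening: 0.908
finger_force: 0.0
```

{"method": "step_arm", "body": {"motion": [{"dx": 0,"dy": 0,"dz": 0,"wx": 0,"wy": 0,"wz": -0.3334,"claw": 80},{"dx": 0,"dy": 0,"dz": 0,"wx": 0,"wy": 0,"wz": -0.3334,"claw": 80},{"dx": 0,"dy": 0,"dz": 0,"wx": 0,"wy": 0,"wz": -0.3334,"claw": 80},{"dx": 0,"dy": 0,"dz": 0,"wx": 0,"wy": 0,"wz": -0.3334,"claw": 80},{"dx": 0,"dy": 0,"dz": 0,"wx": 0,"wy": 0,"wz": -0.3334,"claw": 80},{"dx": 0,"dy": 0,"dz": 0,"wx": 0,"wy": 0,"wz": -0.3334,"claw": 80},{"dx": 0,"dy": 0,"dz": 0,"wx": 0,"wy": 0,"wz": -0.3334,"claw": 80},{"dx": 0,"dy": 0,"dz": 0,"wx": 0,"wy": 0,"wz": -0.3334,"claw": 80}]}}

```text
clock: 10.55
tool_pos: [0.4309, 0.0395, 0.1961]
eef_rot: [0.001, 1.0, 0.001, 0.001]
contact_force: [0.6, -0.5, -0.3]
opening: 0.911
finger_force: 0.0
```

{"method": "step_arm", "body": {"motion": [{"dx": 0.05,"dy": -0.5,"dz": 0,"wx": 0,"wy": 0,"wz": 0,"claw": 80},{"dx": 0.05,"dy": -1,"dz": 0,"wx": 0,"wy": 0,"wz": 0,"claw": 80}]}}

```text
clock: 10.75
tool_pos: [0.4264, -0.0406, 0.1964]
eef_rot: [0.001, 1.0, 0.001, 0.001]
contact_force: [1.0, -0.9, -0.2]
opening: 0.907
finger_force: 0.0
```

{"method": "step_arm", "body": {"motion": [{"dx": 0,"dy": -0.5,"dz": 0.4,"wx": 0,"wy": 0,"wz": 0,"claw": 80},{"dx": 0,"dy": -1,"dz": 0.6,"wx": 0,"wy": 0,"wz": 0,"claw": 80}]}}

```text
clock: 10.95
tool_pos: [0.4261, -0.1224, 0.1472]
eef_rot: [0.003, 1.0, 0.0, 0.001]
contact_force: [0.6, -0.5, 0.0]
opening: 0.907
finger_force: 0.0
```

{"method": "step_arm", "body": {"motion": [{"dx": 0,"dy": -0.42,"dz": 0.5,"wx": 0,"wy": 0,"wz": 0,"claw": 80},{"dx": 0,"dy": -0.42,"dz": 1,"wx": 0,"wy": 0,"wz": 0,"claw": 80},{"dx": 0,"dy": -0.42,"dz": 1,"wx": 0,"wy": 0,"wz": 0,"claw": 80},{"dx": 0,"dy": -0.42,"dz": 1,"wx": 0,"wy": 0,"wz": 0,"claw": 80}]}}

```text
clock: 11.35
tool_pos: [0.4258, -0.1535, 0.0685]
eef_rot: [0.001, 1.0, 0.0, -0.0]
contact_force: [-0.4, 1.0, 0.1]
opening: 0.907
finger_force: 0.0
```

{"method": "step_arm", "body": {"motion": [{"dx": 0,"dy": 0,"dz": 0.4,"wx": 0,"wy": 0,"wz": 0,"claw": 80},{"dx": 0,"dy": 0,"dz": 0.7,"wx": 0,"wy": 0,"wz": 0,"claw": 80},{"dx": 0,"dy": 0,"dz": 0.78,"wx": 0,"wy": 0,"wz": 0,"claw": 80},{"dx": 0,"dy": 0,"dz": 0.78,"wx": 0,"wy": 0,"wz": 0,"claw": 80}]}}

```text
clock: 11.75
tool_pos: [0.4268, -0.1533, 0.0071]
eef_rot: [0.0, 1.0, 0.0, 0.001]
contact_force: [-0.2, 0.6, 1.0]
opening: 0.907
finger_force: 0.0
```

```bash
python3 - <<'E'
from h import *
s=get_state();print(s['clock'],s['tool_pos'],s['contact_force'],s['opening'])
im,d,c=snap('wrist');save(im,'w6.png')
E
```

```text
11.75 [ 0.426793   -0.1533328   0.00706361] [-0.23578036  0.56566588  1.02215751] 0.9066490421886464
```

View pics/w6.png

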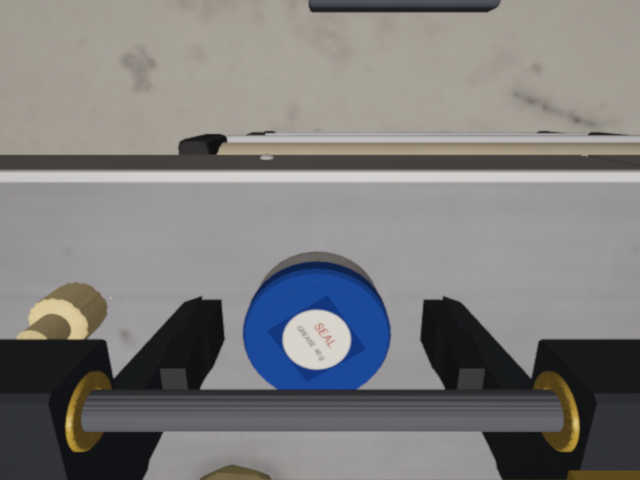

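Tin lies centred between the fingers at (317,330). I go down 3 mm and close.

{"method": "step_arm", "body": {"motion": [{"dx": 0,"dy": 0,"dz": 0.04,"wx": 0,"wy": 0,"wz": 0,"claw": 80},{"dx": 0,"dy": 0,"dz": 0.04,"wx": 0,"wy": 0,"wz": 0,"claw": 48},{"dx": 0,"dy": 0,"dz": 0.04,"wx": 0,"wy": 0,"wz": 0,"claw": 48},{"dx": 0,"dy": 0,"dz": 0.04,"wx": 0,"wy": 0,"wz": 0,"claw": 48},{"dx": 0,"dy": 0,"dz": 0.04,"wx": 0,"wy": 0,"wz": 0,"claw": 48},{"dx": 0,"dy": 0,"dz": 0.04,"wx": 0,"wy": 0,"wz": 0,"claw": 48},{"dx": 0,"dy": 0,"dz": 0.04,"wx": 0,"wy": 0,"wz": 0,"claw": 48}]}}

```text
clock: 12.5
tool_pos: [0.4252, -0.1544, 0.0029]
eef_rot: [0.0, 1.0, -0.0, 0.0]
contact_force: [-1.0, 0.0, 5.0]
opening: 0.592
finger_force: 15.0
```

{"method": "step_arm", "body": {"motion": [{"dx": 0,"dy": 0,"dz": -0.3,"wx": 0,"wy": 0,"wz": 0,"claw": 48},{"dx": 0,"dy": 0,"dz": -0.8,"wx": 0,"wy": 0,"wz": 0,"claw": 48},{"dx": 0,"dy": 0,"dz": -1,"wx": 0,"wy": 0,"wz": 0,"claw": 48},{"dx": 0,"dy": 0,"dz": -1,"wx": 0,"wy": 0,"wz": 0,"claw": 48}]}}

```text
clock: 12.9
tool_pos: [0.4261, -0.1545, 0.0843]
eef_rot: [0.0, 1.0, -0.0, 0.002]
contact_force: [0.8, -0.2, -1.0]
opening: 0.59
finger_force: 15.0
```

{"method": "step_arm", "body": {"motion": [{"dx": 0,"dy": 0.5,"dz": 0,"wx": 0,"wy": 0,"wz": 0,"claw": 48},{"dx": 0,"dy": 1,"dz": 0,"wx": 0,"wy": 0,"wz": 0,"claw": 48}]}}

```text
clock: 13.1
tool_pos: [0.4247, -0.0747, 0.0816]
eef_rot: [0.003, 1.0, 0.0, -0.0]
contact_force: [0.4, 0.3, -0.7]
opening: 0.595
finger_force: 15.0
```

{"method": "step_arm", "body": {"motion": [{"dx": 0,"dy": 0.5,"dz": 0,"wx": 0,"wy": 0,"wz": 0,"claw": 48},{"dx": 0,"dy": 1,"dz": 0,"wx": 0,"wy": 0,"wz": 0,"claw": 48}]}}

```text
clock: 13.3
tool_pos: [0.4244, 0.007, 0.0815]
eef_rot: [0.0, 1.0, -0.0, -0.001]
contact_force: [0.5, 0.2, -0.3]
opening: 0.593
finger_force: 15.0
```

{"method": "step_arm", "body": {"motion": [{"dx": -0.4,"dy": 0.15,"dz": 0,"wx": 0,"wy": 0,"wz": 0,"claw": 48},{"dx": -0.8,"dy": 0.15,"dz": 0,"wx": 0,"wy": 0,"wz": 0,"claw": 48},{"dx": -0.8,"dy": 0.15,"dz": 0,"wx": 0,"wy": 0,"wz": 0,"claw": 48}]}}

```text
clock: 13.6
tool_pos: [0.4934, 0.0188, 0.0815]
eef_rot: [0.001, 1.0, 0.001, 0.002]
contact_force: [0.7, -0.6, -1.1]
opening: 0.59
finger_force: 15.0
```

{"method": "step_arm", "body": {"motion": [{"dx": -0.5,"dy": 0,"dz": 0,"wx": 0,"wy": 0,"wz": 0,"claw": 48},{"dx": -0.5,"dy": 0,"dz": 0,"wx": 0,"wy": 0,"wz": 0,"claw": 48},{"dx": -0.5,"dy": 0,"dz": 0.4,"wx": 0,"wy": 0,"wz": 0,"claw": 48},{"dx": -0.5,"dy": 0,"dz": 0.4,"wx": 0,"wy": 0,"wz": 0,"claw": 48}]}}

```text
clock: 14.0
tool_pos: [0.526, 0.0163, 0.0472]
eef_rot: [0.0, 1.0, -0.001, -0.003]
contact_force: [-0.3, -0.8, -0.8]
opening: 0.594
finger_force: 15.0
```

```bash
python3 - <<'E'
from h import *
s=get_state();print(s['clock'],s['tool_pos'],s['eef_rot'],s['contact_force'],s['opening'])
im,d,c=snap('wrist');save(im,'w7.png');np.savez('w7',im=im,d=d,E=c['extrinsics'])
H,S,V=masks(im);b=blob((H>100)&(H<130)&(S>120),(200,200,440,390));print('tin',circ(b,c,s['tool_pos'][2]+.021))
E
```

```text
14.0 [0.52599285 0.01627675 0.04721855] [ 2.53850761e-04  9.99993302e-01 -1.17496551e-03 -3.45688300e-03] [-0.31625794 -0.83390294 -0.77184032] 0.5939270200171988
tin [524.5  17.4  55.6]
```

View pics/w7.png

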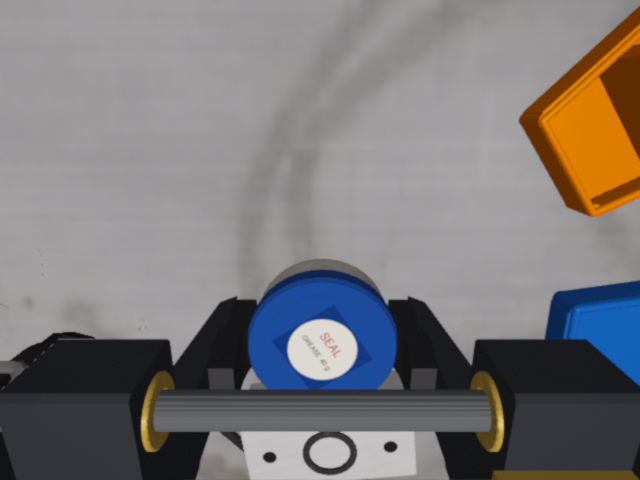

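The tin hangs level in the grip at (322,332), with the block's O-ring at (330,453) behind it. I correct by 5 mm and lower it.

{"method": "step_arm", "body": {"motion": [{"dx": -0.06,"dy": -0.045,"dz": 0.1,"wx": 0,"wy": 0,"wz": 0,"claw": 48},{"dx": -0.06,"dy": -0.045,"dz": 0.3,"wx": 0,"wy": 0,"wz": 0,"claw": 48},{"dx": -0.06,"dy": -0.045,"dz": 0.45,"wx": 0,"wy": 0,"wz": 0,"claw": 48},{"dx": -0.06,"dy": -0.045,"dz": 0.53,"wx": 0,"wy": 0,"wz": 0,"claw": 48},{"dx": -0.06,"dy": -0.045,"dz": 0.53,"wx": 0,"wy": 0,"wz": 0,"claw": 48},{"dx": -0.06,"dy": -0.045,"dz": 0.53,"wx": 0,"wy": 0,"wz": 0,"claw": 48}]}}

```text
clock: 14.65
tool_pos: [0.5341, 0.0143, 0.0086]
eef_rot: [0.0, 1.0, 0.0, 0.0]
contact_force: [0.1, 0.3, -1.7]
opening: 0.591
finger_force: 15.0
```

```bash
python3 - <<'E'
from h import *
s=get_state();print(s['clock'],s['tool_pos'],s['contact_force'],s['opening'])
z=np.load('w7.npz');c=viewer.calibration('wrist');c['extrinsics']=z['E'];print('oring',ray((330,453),c,.037))
z=np.load('w5.npz');c['extrinsics']=z['E'];print('oring w5',ray((350,84),c,.037)); 
im=z['im'];H,S,V=masks(im)
b=blob((V>190)&(S<25),(285,40,415,122));q=poly(b,c,.036)[:,:2].astype(np.float32)*1000;print(cv2.minAreaRect(q))
for n,m,roi,h in [('blue',(H>100)&(H<130)&(S>120),(50,20,215,195),.016)]:
    b=blob(m,roi);q=poly(b,c,h)[:,:2]*1000;print(n,cv2.approxPolyN(q[:,None].astype(np.float32),4).round(1).tolist())
E
```

```text
14.65 [0.53407827 0.01425993 0.00859072] [ 0.06641594  0.26127117 -1.65869091] 0.5912670959909996
oring [[0.60525713 0.02128581 0.037     ]]
oring w5 [[0.60625852 0.02093994 0.037     ]]
((606.7894287109375, 21.24890899658203), (37.84798812866211, 82.38157653808594), 6.310437202453613)
blue [[[633.2999877929688, 238.0], [525.2999877929688, 205.60000610351562], [536.5999755859375, 133.1999969482422], [649.0, 135.60000610351562]]]
```

{"method": "step_arm", "body": {"motion": [{"dx": 0.04,"dy": -0.015,"dz": 0,"wx": 0,"wy": 0,"wz": 0,"claw": 48},{"dx": 0.04,"dy": -0.015,"dz": 0.05,"wx": 0,"wy": 0,"wz": 0,"claw": 48},{"dx": 0.04,"dy": -0.015,"dz": 0.065,"wx": 0,"wy": 0,"wz": 0,"claw": 48},{"dx": 0.04,"dy": -0.015,"dz": 0.065,"wx": 0,"wy": 0,"wz": 0,"claw": 48},{"dx": 0.04,"dy": -0.015,"dz": 0.065,"wx": 0,"wy": 0,"wz": 0,"claw": 48}]}}

```text
clock: 15.15
tool_pos: [0.5308, 0.0129, 0.0031]
eef_rot: [0.0, 1.0, 0.0, 0.0]
contact_force: [0.3, -0.2, -1.2]
opening: 0.591
finger_force: 15.0
```

{"method": "step_arm", "body": {"motion": [{"dx": 0,"dy": 0,"dz": 0,"wx": 0,"wy": 0,"wz": 0,"claw": 75},{"dx": 0,"dy": 0,"dz": 0,"wx": 0,"wy": 0,"wz": 0,"claw": 75},{"dx": 0,"dy": 0,"dz": 0,"wx": 0,"wy": 0,"wz": 0,"claw": 75},{"dx": 0,"dy": 0,"dz": -0.3,"wx": 0,"wy": 0,"wz": 0,"claw": 75},{"dx": 0,"dy": 0,"dz": -0.9,"wx": 0,"wy": 0,"wz": 0,"claw": 75},{"dx": 0,"dy": 0,"dz": -1,"wx": 0,"wy": 0,"wz": 0,"claw": 75}]}}

```text
clock: 15.75
tool_pos: [0.5329, 0.014, 0.0869]
eef_rot: [0.0, 1.0, 0.001, 0.003]
contact_force: [0.2, 0.7, -0.3]
opening: 0.851
finger_force: 0.0
```

{"method": "step_arm", "body": {"motion": [{"dx": 0.2,"dy": 0.4,"dz": -0.4,"wx": 0,"wy": 0,"wz": 0,"claw": 50},{"dx": 0.5,"dy": 0.87,"dz": -1,"wx": 0,"wy": 0,"wz": 0,"claw": 50},{"dx": 0.5,"dy": 0.87,"dz": -1,"wx": 0,"wy": 0,"wz": 0,"claw": 50}]}}

```text
clock: 16.05
tool_pos: [0.4903, 0.0869, 0.1662]
eef_rot: [-0.003, 1.0, 0.002, 0.002]
contact_force: [0.8, 0.6, 0.4]
opening: 0.6
finger_force: 0.0
```

{"method": "step_arm", "body": {"motion": [{"dx": 0.5,"dy": 0.87,"dz": -0.4,"wx": 0,"wy": 0,"wz": -0.202,"claw": 50},{"dx": 0.5,"dy": 0.87,"dz": -0.4,"wx": 0,"wy": 0,"wz": -0.202,"claw": 50},{"dx": 0.5,"dy": 0.87,"dz": -0.4,"wx": 0,"wy": 0,"wz": -0.202,"claw": 50},{"dx": 0.5,"dy": 0.87,"dz": -0.4,"wx": 0,"wy": 0,"wz": -0.202,"claw": 50},{"dx": 0.5,"dy": 0.87,"dz": -0.4,"wx": 0,"wy": 0,"wz": -0.202,"claw": 50},{"dx": 0.5,"dy": 0.87,"dz": -0.4,"wx": 0,"wy": 0,"wz": -0.202,"claw": 50}]}}

```text
clock: 16.65
tool_pos: [0.4508, 0.1514, 0.1945]
eef_rot: [-0.31, 0.951, -0.0, -0.001]
contact_force: [0.1, 0.5, -0.7]
opening: 0.568
finger_force: 0.0
```

```bash
python3 - <<'E'
from h import *
s=get_state();print(s['clock'],s['tool_pos'],s['eef_rot'],s['q'].round(2))
im,d,c=snap('wrist');save(im,'w8.png');np.savez('w8',im=im,d=d,E=c['extrinsics']);P=cloud(d,c)
H,S,V=masks(im);b=blob((H>3)&(H<20)&(S>150),(0,0,640,400))
q=poly(b,c,.018)[:,:2]*1000;print(cv2.approxPolyN(q[:,None].astype(np.float32),4).round(1).tolist())
m=b&(P[...,2]>.055)&(P[...,2]<.065);r=cv2.minAreaRect(P[m][:,:2].astype(np.float32)*1000);print(m.sum(),r,np.median(P[m],0))
E
```

```text
16.65 [0.45079953 0.1513896  0.19445086] [-3.10320617e-01  9.50631790e-01 -7.55963557e-05 -5.55390898e-04] [ 0.16  0.73 -0.97  2.03  0.83  0.84  0.9 ]
[[[447.6000061035156, 104.9000015258789], [495.8999938964844, 140.1999969482422], [448.1000061035156, 223.39999389648438], [379.1000061035156, 173.0]]]
826 ((446.99688720703125, 153.11106872558594), (42.42680358886719, 10.346583366394043), 36.56880187988281) [0.44644234 0.15258787 0.06020881]
```

View pics/w8.png

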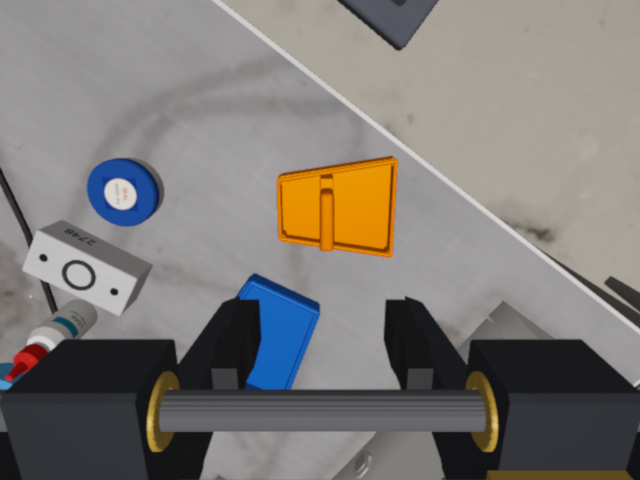

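Orange tray seen with narrow end left and wide end right, plate top at (327,213). Tin stands flat at (122,192), block (80,272), bottle upright (55,340), blue tray (275,330).

{"method": "step_arm", "body": {"motion": [{"dx": 0.026,"dy": 0.045,"dz": 0.5,"wx": 0,"wy": 0,"wz": -0.003,"claw": 50},{"dx": 0.026,"dy": 0.045,"dz": 1,"wx": 0,"wy": 0,"wz": -0.003,"claw": 50},{"dx": 0.026,"dy": 0.045,"dz": 1,"wx": 0,"wy": 0,"wz": -0.003,"claw": 50},{"dx": 0.026,"dy": 0.045,"dz": 1,"wx": 0,"wy": 0,"wz": -0.003,"claw": 50}]}}

```text
clock: 17.1
tool_pos: [0.4468, 0.1538, 0.1153]
eef_rot: [-0.316, 0.949, -0.0, -0.001]
contact_force: [-0.3, 0.8, 0.3]
opening: 0.565
finger_force: 0.0
```

{"method": "step_arm", "body": {"motion": [{"dx": 0,"dy": 0,"dz": 0.5,"wx": 0,"wy": 0,"wz": 0,"claw": 50},{"dx": 0,"dy": 0,"dz": 0.9,"wx": 0,"wy": 0,"wz": 0,"claw": 50},{"dx": 0,"dy": 0,"dz": 1,"wx": 0,"wy": 0,"wz": 0,"claw": 50},{"dx": 0,"dy": 0,"dz": 1,"wx": 0,"wy": 0,"wz": 0,"claw": 50}]}}

```text
clock: 17.5
tool_pos: [0.4475, 0.1541, 0.0358]
eef_rot: [-0.316, 0.949, -0.0, 0.0]
contact_force: [0.3, 0.5, 1.1]
opening: 0.564
finger_force: 0.0
```

{"method": "step_arm", "body": {"motion": [{"dx": 0,"dy": 0,"dz": 0.13,"wx": 0,"wy": 0,"wz": 0,"claw": 50},{"dx": 0,"dy": 0,"dz": 0.13,"wx": 0,"wy": 0,"wz": 0,"claw": 50},{"dx": 0,"dy": 0,"dz": 0.13,"wx": 0,"wy": 0,"wz": 0,"claw": 5},{"dx": 0,"dy": 0,"dz": 0.13,"wx": 0,"wy": 0,"wz": 0,"claw": 5},{"dx": 0,"dy": 0,"dz": 0.13,"wx": 0,"wy": 0,"wz": 0,"claw": 5},{"dx": 0,"dy": 0,"dz": 0.13,"wx": 0,"wy": 0,"wz": 0,"claw": 5},{"dx": 0,"dy": 0,"dz": 0.13,"wx": 0,"wy": 0,"wz": 0,"claw": 5},{"dx": 0,"dy": 0,"dz": 0.13,"wx": 0,"wy": 0,"wz": 0,"claw": 5}], "force": 20}}

```text
clock: 18.3
tool_pos: [0.4471, 0.1537, 0.0248]
eef_rot: [-0.316, 0.949, -0.0, 0.0]
contact_force: [-0.1, -0.3, 1.8]
opening: 0.114
finger_force: 20.0
```

{"method": "step_arm", "body": {"motion": [{"dx": 0,"dy": 0,"dz": -0.2,"wx": 0,"wy": 0,"wz": 0,"claw": 5},{"dx": 0,"dy": 0,"dz": -0.6,"wx": 0,"wy": 0,"wz": 0,"claw": 5},{"dx": 0,"dy": 0,"dz": -1,"wx": 0,"wy": 0,"wz": 0,"claw": 5},{"dx": 0,"dy": 0,"dz": -1,"wx": 0,"wy": 0,"wz": 0,"claw": 5}]}}

```text
clock: 18.7
tool_pos: [0.4483, 0.155, 0.1075]
eef_rot: [-0.316, 0.949, 0.001, 0.003]
contact_force: [0.4, 0.6, -0.9]
opening: 0.114
finger_force: 20.0
```

```bash
python3 - <<'E'
from h import *
s=get_state();print(s['clock'],s['tool_pos'],s['eef_rot'],s['contact_force'],s['opening'])
c=viewer.calibration('top');z=np.load('top1.npz');P=cloud(z['d'],c)
for x0 in np.arange(.4,.75,.05):
    m=(P[...,2]>.05)&(P[...,0]>x0)&(P[...,0]<x0+.05)&(P[...,1]>.24)&(P[...,1]<.7)
    if m.any(): i=P[m]; j=i[:,1].argmin(); print(round(x0,2),i[j].round(3))
E
```

```text
18.7 [0.44828779 0.15502656 0.10745351] [-3.16324779e-01  9.48647198e-01  5.38838211e-04  2.61488255e-03] [ 0.4225317   0.62218893 -0.89939074] 0.11388880067230495
0.4 [0.448 0.322 0.071]
0.45 [0.479 0.322 0.075]
0.5 [0.5   0.323 0.068]
0.55 [0.567 0.322 0.07 ]
0.6 [0.616 0.32  0.051]
0.65 [0.698 0.31  0.053]
0.7 [0.703 0.31  0.053]
```

{"method": "step_arm", "body": {"motion": [{"dx": -0.2,"dy": -0.2,"dz": -0.4,"wx": 0,"wy": 0,"wz": 0.047,"claw": 5},{"dx": -0.4,"dy": -0.4,"dz": -0.8,"wx": 0,"wy": 0,"wz": 0.094,"claw": 5},{"dx": -0.74,"dy": -0.6,"dz": -1,"wx": 0,"wy": 0,"wz": 0.141,"claw": 5},{"dx": -0.74,"dy": -0.9,"dz": -1,"wx": 0,"wy": 0,"wz": 0.188,"claw": 5},{"dx": -0.74,"dy": -0.9,"dz": -1,"wx": 0,"wy": 0,"wz": 0.235,"claw": 5},{"dx": -0.74,"dy": -0.9,"dz": -1,"wx": 0,"wy": 0,"wz": 0.282,"claw": 5},{"dx": -0.74,"dy": -0.9,"dz": -1,"wx": 0,"wy": 0,"wz": 0.33,"claw": 5},{"dx": -0.74,"dy": -0.9,"dz": -1,"wx": 0,"wy": 0,"wz": 0.33,"claw": 5}]}}

```text
clock: 19.5
tool_pos: [0.5371, 0.1312, 0.1836]
eef_rot: [0.195, 0.981, -0.001, -0.0]
contact_force: [-0.7, 0.6, -1.2]
opening: 0.113
finger_force: 20.0
```

{"method": "step_arm", "body": {"motion": [{"dx": -0.716,"dy": -0.42,"dz": -0.15,"wx": 0,"wy": 0,"wz": 0.047,"claw": 5},{"dx": -0.716,"dy": -0.42,"dz": -0.15,"wx": 0,"wy": 0,"wz": 0.094,"claw": 5},{"dx": -0.716,"dy": -0.42,"dz": -0.15,"wx": 0,"wy": 0,"wz": 0.141,"claw": 5},{"dx": -0.716,"dy": -0.42,"dz": -0.15,"wx": 0,"wy": 0,"wz": 0.188,"claw": 5},{"dx": -0.716,"dy": -0.42,"dz": -0.15,"wx": 0,"wy": 0,"wz": 0.235,"claw": 5},{"dx": -0.716,"dy": -0.42,"dz": -0.15,"wx": 0,"wy": 0,"wz": 0.282,"claw": 5},{"dx": -0.716,"dy": -0.42,"dz": -0.15,"wx": 0,"wy": 0,"wz": 0.3247,"claw": 5},{"dx": -0.716,"dy": -0.42,"dz": -0.15,"wx": 0,"wy": 0,"wz": 0.3247,"claw": 5}]}}

```text
clock: 20.3
tool_pos: [0.577, 0.0786, 0.1958]
eef_rot: [0.648, 0.762, -0.001, -0.0]
contact_force: [-0.0, 0.2, -1.0]
opening: 0.111
finger_force: 20.0
```

{"method": "step_arm", "body": {"motion": [{"dx": 0,"dy": 0,"dz": 0,"wx": 0,"wy": 0,"wz": 0,"claw": 5},{"dx": 0,"dy": 0,"dz": 0,"wx": 0,"wy": 0,"wz": 0,"claw": 5}]}}

```text
clock: 20.5
tool_pos: [0.5773, 0.0787, 0.1962]
eef_rot: [0.648, 0.762, -0.0, -0.0]
contact_force: [1.0, -1.3, -0.5]
opening: 0.112
finger_force: 20.0
```

```bash
python3 - <<'E'
from h import *
s=get_state();print(s['clock'],s['tool_pos'],s['eef_rot'],s['q'].round(2),s['contact_force'],s['opening'])
im,d,c=snap('wrist');save(im,'w9.png');np.savez('w9',im=im,d=d,E=c['extrinsics'])
E
```

```text
20.5 [0.57733359 0.07866131 0.19624958] [ 6.47881207e-01  7.61741275e-01 -3.36470113e-04 -2.42068651e-04] [ 0.02  0.71 -0.4   1.73  0.37  0.78 -0.4 ] [ 1.04634744 -1.28044389 -0.47049636] 0.11155436889219968
```

View pics/w9.png

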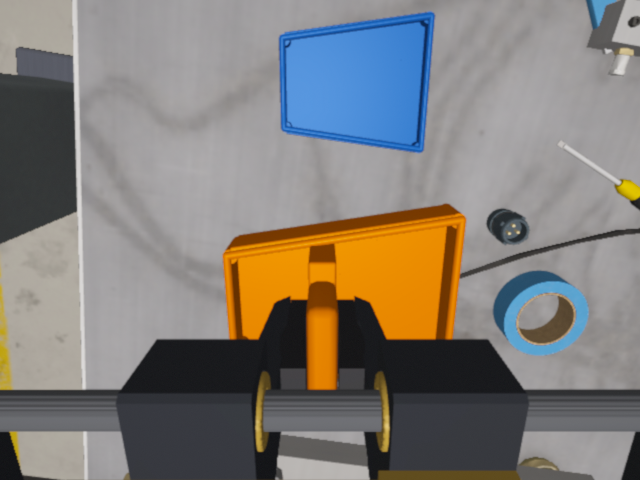

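Blue tray in full view (corners (281,37),(433,15),(421,150),(283,130)); the orange tray hangs level, wide end right as for the blue one.

```bash
cat > tr.py <<'E'
from h import *
def fit(q):
    p=cv2.approxPolyN(q[:,None].astype(np.float32),4)[0]
    p=p[np.argsort(p[:,0])]; n,w=p[:2].mean(0),p[2:].mean(0); v=w-n
    we=p[2]-p[3];ne=p[0]-p[1]
    f=lambda e:(np.degrees(np.arctan2(e[1],e[0]))+90+90)%180-90
    return p.round(1).tolist(),'centre',((n+w)/2).round(1),'len',np.hypot(*v).round(1),'w',np.hypot(*we).round(1),np.hypot(*ne).round(1),'ang',np.degrees(np.arctan2(v[1],v[0])).round(2),f(we).round(2),f(ne).round(2)
E
python3 - <<'E'
from tr import *
z=np.load('w9.npz');c=viewer.calibration('wrist');c['extrinsics']=z['E'];im=z['im']
H,S,V=masks(im);b=blob((H>100)&(H<130)&(S>120),(260,0,450,165))
print(fit(poly(b,c,.016)[:,:2]*1000))
# orange rim top at z_tcp-.0248+.018
zt=.1962-.0248+.018
P=cloud(z['d'],c);b=blob((H>3)&(H<20)&(S>150)&(P[...,2]>zt-.004)&(P[...,2]<zt+.004),(215,190,480,338))
print('far rim',ray([(229,252),(463,219)],c,zt).round(4), 'ends',ray([(229,252),(229,330),(464,222),(457,330)],c,zt).round(4))
s=get_state();x,y,zz,w=s['eef_rot'];print(np.degrees(2*np.arctan2(y,x))-90)
E
```

```text
([[525.4000244140625, 205.6999969482422], [536.0999755859375, 136.89999389648438], [633.2000122070312, 237.60000610351562], [648.5, 139.3000030517578]], 'centre', array([585.8, 179.9], dtype=float32), 'len', np.float32(111.4), 'w', np.float32(99.4), np.float32(69.6), 'ang', np.float32(8.85), np.float32(8.82), np.float32(8.89))
far rim [[0.5369 0.0996 0.1894]
 [0.6256 0.128  0.1894]] ends [[0.5369 0.0996 0.1894]
 [0.5401 0.0643 0.1894]
 [0.6263 0.1269 0.1894]
 [0.6362 0.08   0.1894]]
9.186145208930853
```

{"method": "step_arm", "body": {"motion": [{"dx": 0.5,"dy": 0.1,"dz": 0.2,"wx": 0,"wy": 0,"wz": 0.002,"claw": 5},{"dx": 1,"dy": 0.2,"dz": 0.5,"wx": 0,"wy": 0,"wz": 0.002,"claw": 5},{"dx": 1,"dy": 0.2,"dz": 0.8,"wx": 0,"wy": 0,"wz": 0.002,"claw": 5},{"dx": 1,"dy": 0.2,"dz": 0.8,"wx": 0,"wy": 0,"wz": 0.002,"claw": 5}]}}

```text
clock: 20.95
tool_pos: [0.5783, 0.1607, 0.1298]
eef_rot: [0.65, 0.76, -0.003, -0.002]
contact_force: [-0.4, -0.6, -1.8]
opening: 0.116
finger_force: 20.0
```

{"method": "step_arm", "body": {"motion": [{"dx": 0.231,"dy": 0,"dz": 0.4,"wx": 0,"wy": 0,"wz": 0,"claw": 5},{"dx": 0.231,"dy": 0,"dz": 0.8,"wx": 0,"wy": 0,"wz": 0,"claw": 5},{"dx": 0.231,"dy": 0,"dz": 0.95,"wx": 0,"wy": 0,"wz": 0,"claw": 5},{"dx": 0.231,"dy": 0,"dz": 0.95,"wx": 0,"wy": 0,"wz": 0,"claw": 5},{"dx": 0.231,"dy": 0,"dz": 0.95,"wx": 0,"wy": 0,"wz": 0,"claw": 5},{"dx": 0.231,"dy": 0,"dz": 0.95,"wx": 0,"wy": 0,"wz": 0,"claw": 5}]}}

```text
clock: 21.55
tool_pos: [0.5795, 0.1782, 0.0585]
eef_rot: [0.652, 0.758, 0.001, 0.001]
contact_force: [-0.2, -0.5, -2.5]
opening: 0.113
finger_force: 20.0
```

```bash
python3 - <<'E'
from h import *
s=get_state();x,y,zz,w=s['eef_rot'];print(s['clock'],s['tool_pos'],np.degrees(2*np.arctan2(y,x))-90,s['contact_force'],s['opening'])
im,d,c=snap('wrist');np.savez('w10',im=im,d=d,E=c['extrinsics']);save(im[150:480],'w10.png')
E
```

```text
21.55 [0.57946044 0.17819818 0.05846347] 8.611236857776916 [-0.1554409  -0.53543794 -2.50513397] 0.11281161379491632
```

View pics/w10.png

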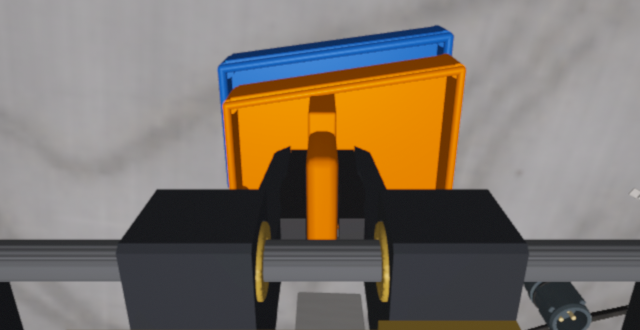

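```bash
python3 - <<'E'
from tr import *
z=np.load('w10.npz');c=viewer.calibration('wrist');c['extrinsics']=z['E'];im=z['im'];H,S,V=masks(im)
def corners(b,zz):
    ys,xs=np.nonzero(b); k=ys<330; xs,ys=xs[k],ys[k]
    l=np.argmin(xs+ys*1.0); r=np.argmin(-xs+ys*1.0)
    print((xs[l],ys[l]),(xs[r],ys[r])); return ray([(xs[l],ys[l]),(xs[r],ys[r])],c,zz)[:,:2]*1000
bl=blob((H>100)&(H<130)&(S>120),(200,150,500,338)); og=blob((H>3)&(H<20)&(S>150),(200,150,500,338))
B=corners(bl,.016);O=corners(og,.0517)
a=np.radians(8.85);Rm=np.array([[np.cos(a),-np.sin(a)],[np.sin(a),np.cos(a)]])
print(B.round(1),O.round(1),'diff tray frame',((O-B)@Rm).round(1))
print('B expected',(np.array([[-56,35],[56,50]])@Rm.T+[585.8,179.9]).round(1))
s=get_state();print(s['tool_pos'])
E
```

```text
(np.int64(221), np.int64(213)) (np.int64(450), np.int64(182))
(np.int64(232), np.int64(240)) (np.int64(463), np.int64(215))
[[527.4 205.1]
 [632.  235.9]] [[540.  204.9]
 [627.9 228.5]] diff tray frame [[12.5 -2.1]
 [-5.1 -6.7]]
B expected [[525.1 205.9]
 [633.4 237.9]]
[0.57928133 0.17835852 0.05834188]
```

{"method": "step_arm", "body": {"motion": [{"dx": 0,"dy": -0.028,"dz": 0,"wx": 0,"wy": 0,"wz": 0,"claw": 5},{"dx": 0,"dy": -0.028,"dz": 0,"wx": 0,"wy": 0,"wz": 0,"claw": 5},{"dx": 0,"dy": -0.028,"dz": 0.1,"wx": 0,"wy": 0,"wz": 0,"claw": 5},{"dx": 0,"dy": -0.028,"dz": 0.18,"wx": 0,"wy": 0,"wz": 0,"claw": 5},{"dx": 0,"dy": -0.028,"dz": 0.24,"wx": 0,"wy": 0,"wz": 0,"claw": 5},{"dx": 0,"dy": -0.028,"dz": 0.28,"wx": 0,"wy": 0,"wz": 0,"claw": 5},{"dx": 0,"dy": -0.028,"dz": 0.28,"wx": 0,"wy": 0,"wz": 0,"claw": 5}]}}

```text
clock: 22.3
tool_pos: [0.5754, 0.1781, 0.0335]
eef_rot: [0.652, 0.759, -0.001, -0.0]
contact_force: [-0.5, -0.4, -2.2]
opening: 0.11
finger_force: 20.0
```

{"method": "step_arm", "body": {"motion": [{"dx": 0,"dy": 0,"dz": 0.04,"wx": 0,"wy": 0,"wz": 0,"claw": 5},{"dx": 0,"dy": 0,"dz": 0.07,"wx": 0,"wy": 0,"wz": 0,"claw": 5},{"dx": 0,"dy": 0,"dz": 0.09,"wx": 0,"wy": 0,"wz": 0,"claw": 5},{"dx": 0,"dy": 0,"dz": 0.09,"wx": 0,"wy": 0,"wz": 0,"claw": 5},{"dx": 0,"dy": 0,"dz": 0.09,"wx": 0,"wy": 0,"wz": 0,"claw": 5}]}}

```text
clock: 22.8
tool_pos: [0.576, 0.1783, 0.0288]
eef_rot: [0.652, 0.759, 0.0, 0.0]
contact_force: [-2.3, -1.2, 11.4]
opening: 0.111
finger_force: 20.0
```

{"method": "step_arm", "body": {"motion": [{"dx": 0,"dy": 0,"dz": 0,"wx": 0,"wy": 0,"wz": 0,"claw": 40},{"dx": 0,"dy": 0,"dz": 0,"wx": 0,"wy": 0,"wz": 0,"claw": 40},{"dx": 0,"dy": 0,"dz": 0,"wx": 0,"wy": 0,"wz": 0,"claw": 40},{"dx": 0,"dy": 0,"dz": 0,"wx": 0,"wy": 0,"wz": 0,"claw": 40},{"dx": 0,"dy": 0,"dz": -0.3,"wx": 0,"wy": 0,"wz": 0,"claw": 40},{"dx": 0,"dy": 0,"dz": -0.9,"wx": 0,"wy": 0,"wz": 0,"claw": 40},{"dx": 0,"dy": 0,"dz": -1,"wx": 0,"wy": 0,"wz": 0,"claw": 40}]}}

```text
clock: 23.5
tool_pos: [0.5785, 0.1796, 0.1113]
eef_rot: [0.652, 0.758, 0.003, 0.002]
contact_force: [1.6, 0.7, 0.1]
opening: 0.451
finger_force: 0.0
```

{"method": "step_arm", "body": {"motion": [{"dx": -0.5,"dy": 0,"dz": -0.5,"wx": 0,"wy": 0,"wz": 0,"claw": 40},{"dx": -1,"dy": 0,"dz": -1,"wx": 0,"wy": 0,"wz": 0,"claw": 40},{"dx": -1,"dy": 0,"dz": -1,"wx": 0,"wy": 0,"wz": 0,"claw": 40},{"dx": -1,"dy": 0,"dz": -1,"wx": 0,"wy": 0,"wz": 0,"claw": 40},{"dx": -1,"dy": 0,"dz": -1,"wx": 0,"wy": 0,"wz": 0,"claw": 40}]}}

```text
clock: 24.0
tool_pos: [0.587, 0.1003, 0.1861]
eef_rot: [0.651, 0.759, -0.0, -0.001]
contact_force: [-0.6, 1.1, -0.1]
opening: 0.454
finger_force: 0.0
```

```bash
python3 - <<'E'
from tr import *
s=get_state();print(s['clock'],s['tool_pos'],s['contact_force'])
im,d,c=snap('wrist');np.savez('w11',im=im,d=d,E=c['extrinsics']);save(im,'w11.png');H,S,V=masks(im);P=cloud(d,c)
roi=(180,0,520,250)
b=blob((H>3)&(H<20)&(S>150),roi);print('orange',fit(poly(b,c,.022)[:,:2]*1000))
m=b&(P[...,2]>.058)&(P[...,2]<.07);print('plate',cv2.minAreaRect(P[m][:,:2].astype(np.float32)*1000),np.median(P[m],0))
k=np.zeros(b.shape,np.uint8);cs,_=cv2.findContours(b.astype(np.uint8),0,1);cv2.drawContours(k,cs,-1,1,-1)
e=cv2.erode(k,np.ones((3,3)));rim=b&(cv2.dilate(k,np.ones((1,1)))>0)&(e>0)&(cv2.erode(k,np.ones((7,7)))==0);
for nm,sel in [('x<',P[...,0]<.555),('x>',P[...,0]>.615),('y<',P[...,1]<.15),('y>',P[...,1]>.21)]: print(nm,np.percentile(P[rim&sel][:,2],[50,90]).round(4))
E
```

```text
24.0 [0.58701293 0.10034413 0.18610233] [-0.60341758  1.06545438 -0.10611841]
orange ([[533.2000122070312, 201.10000610351562], [541.0999755859375, 148.1999969482422], [625.4000244140625, 229.8000030517578], [637.2000122070312, 147.6999969482422]], 'centre', array([584.2, 181.7], dtype=float32), 'len', np.float32(95.2), 'w', np.float32(82.9), np.float32(53.5), 'ang', np.float32(8.54), np.float32(8.21), np.float32(8.55))
plate ((575.9156494140625, 179.9025421142578), (10.452825546264648, 43.61296844482422), 8.873106956481934) [0.5759292  0.18068094 0.06408587]
x< [0.0239 0.025 ]
x> [0.0242 0.0251]
y< [0.0241 0.0248]
y> [0.0241 0.025 ]
```

View pics/w11.png

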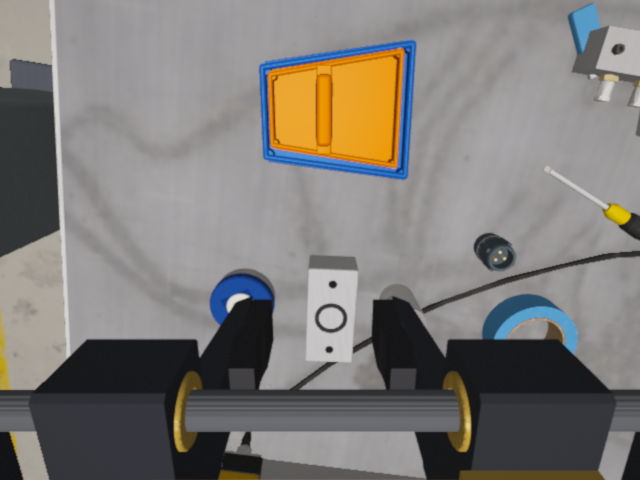

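Orange tray nests evenly in the blue tray (around (337,108)), plate top at 64 mm as it must be, and the wide end lies over the wide end. Next the plug.

{"method": "step_arm", "body": {"motion": [{"dx": 0,"dy": -0.5,"dz": 0,"wx": 0,"wy": 0,"wz": -0.226,"claw": 45},{"dx": 0,"dy": -1,"dz": 0,"wx": 0,"wy": 0,"wz": -0.226,"claw": 45},{"dx": 0,"dy": -1,"dz": 0,"wx": 0,"wy": 0,"wz": -0.226,"claw": 45},{"dx": 0,"dy": -1,"dz": 0,"wx": 0,"wy": 0,"wz": -0.226,"claw": 45},{"dx": 0,"dy": -1,"dz": 0,"wx": 0,"wy": 0,"wz": -0.226,"claw": 45},{"dx": 0,"dy": -1,"dz": 0,"wx": 0,"wy": 0,"wz": -0.226,"claw": 45}]}}

```text
clock: 24.65
tool_pos: [0.5076, 0.0887, 0.1858]
eef_rot: [0.346, 0.938, 0.0, -0.002]
contact_force: [1.2, 0.3, -0.3]
opening: 0.507
finger_force: 0.0
```

{"method": "step_arm", "body": {"motion": [{"dx": 0.75,"dy": -0.644,"dz": 0,"wx": 0,"wy": 0,"wz": -0.226,"claw": 45},{"dx": 0.75,"dy": -0.644,"dz": 0,"wx": 0,"wy": 0,"wz": -0.226,"claw": 45},{"dx": 0.75,"dy": -0.644,"dz": 0,"wx": 0,"wy": 0,"wz": -0.226,"claw": 45},{"dx": 0.75,"dy": -0.644,"dz": 0,"wx": 0,"wy": 0,"wz": -0.226,"claw": 45},{"dx": 0.75,"dy": -0.644,"dz": 0,"wx": 0,"wy": 0,"wz": -0.226,"claw": 45},{"dx": 0.75,"dy": -0.644,"dz": 0,"wx": 0,"wy": 0,"wz": -0.226,"claw": 45}]}}

```text
clock: 25.25
tool_pos: [0.429, 0.088, 0.1865]
eef_rot: [-0.0, 1.0, 0.001, -0.001]
contact_force: [0.6, -0.5, -0.6]
opening: 0.511
finger_force: 0.0
```

{"method": "step_arm", "body": {"motion": [{"dx": 0,"dy": -0.5,"dz": 0,"wx": 0,"wy": 0,"wz": 0,"claw": 45},{"dx": 0,"dy": -1,"dz": 0,"wx": 0,"wy": 0,"wz": 0,"claw": 45}]}}

```text
clock: 25.45
tool_pos: [0.4298, 0.0081, 0.1868]
eef_rot: [-0.0, 1.0, 0.001, -0.0]
contact_force: [0.6, -0.1, 0.2]
opening: 0.512
finger_force: 0.0
```

{"method": "step_arm", "body": {"motion": [{"dx": 0,"dy": -0.5,"dz": 0,"wx": 0,"wy": 0,"wz": 0,"claw": 45},{"dx": 0,"dy": -1,"dz": 0,"wx": 0,"wy": 0,"wz": 0,"claw": 45}]}}

```text
clock: 25.65
tool_pos: [0.4296, -0.0736, 0.1867]
eef_rot: [0.001, 1.0, 0.0, -0.0]
contact_force: [1.2, 0.5, 0.3]
opening: 0.506
finger_force: 0.0
```

{"method": "step_arm", "body": {"motion": [{"dx": 0,"dy": -0.5,"dz": 0,"wx": 0,"wy": 0,"wz": 0,"claw": 45},{"dx": 0,"dy": -1,"dz": 0,"wx": 0,"wy": 0,"wz": 0,"claw": 45}]}}

```text
clock: 25.85
tool_pos: [0.4297, -0.1538, 0.1867]
eef_rot: [0.002, 1.0, 0.0, -0.0]
contact_force: [1.2, 1.2, 1.2]
opening: 0.513
finger_force: 0.0
```

{"method": "step_arm", "body": {"motion": [{"dx": 0,"dy": -0.5,"dz": 0,"wx": 0,"wy": 0,"wz": 0,"claw": 45},{"dx": 0,"dy": -1,"dz": 0,"wx": 0,"wy": 0,"wz": 0,"claw": 45},{"dx": 0,"dy": -1,"dz": 0,"wx": 0,"wy": 0,"wz": 0,"claw": 45},{"dx": 0,"dy": -1,"dz": 0,"wx": 0,"wy": 0,"wz": 0,"claw": 45}]}}

```text
clock: 26.25
tool_pos: [0.4298, -0.2328, 0.1866]
eef_rot: [0.002, 1.0, 0.001, -0.0]
contact_force: [-1.5, 0.1, -0.1]
opening: 0.511
finger_force: 0.0
```

```bash
cat > plug.py <<'E'
from h import *
s=get_state();x,y,zz,w=s['eef_rot'];print(s['clock'],s['tool_pos'].round(4),'yaw_y',np.degrees(2*np.arctan2(y,x))-90,s['contact_force'].round(1),s['q'].round(2))
im,d,c=snap('wrist');np.savez('wp',im=im,d=d,E=c['extrinsics']);H,S,V=masks(im);P=cloud(d,c)
m=(H>10)&(H<35)&(S>50)&(P[...,2]>.006)&(P[...,2]<.045)&(P[...,0]<.46)
b=blob(m,(0,0,640,480));q=P[b];print('px',np.argwhere(b).mean(0),b.sum(),'range',q.min(0).round(4),q.max(0).round(4))
t=q[q[:,2]>.028];print('knob top',len(t),np.median(t,0).round(4),t.min(0).round(4),t.max(0).round(4))
t=q[(q[:,2]>.016)&(q[:,2]<.024)];print('body',t.min(0).round(4),t.max(0).round(4))
E
python3 plug.py
```

```text
26.25 [ 0.4298 -0.2328  0.1866] yaw_y 89.76979475943233 [-1.5  0.1 -0.1] [ 0.9   0.71 -0.83  2.    0.76  0.77  1.18]
px [205.92563291 295.51740506] 632 range [ 0.4136 -0.2629  0.0062] [ 0.4349 -0.2416  0.0342]
knob top 199 [ 0.424  -0.2525  0.0322] [ 0.4189 -0.2588  0.0283] [ 0.4304 -0.2471  0.0342]
body [ 0.4136 -0.2629  0.016 ] [ 0.4349 -0.2422  0.0233]
```

{"method": "step_arm", "body": {"motion": [{"dx": 0.069,"dy": -0.246,"dz": 0.5,"wx": 0,"wy": 0,"wz": 0,"claw": 45},{"dx": 0.069,"dy": -0.246,"dz": 0.9,"wx": 0,"wy": 0,"wz": 0,"claw": 45},{"dx": 0.069,"dy": -0.246,"dz": 0.9,"wx": 0,"wy": 0,"wz": 0,"claw": 45}]}}

```text
clock: 26.6
tool_pos: [0.4225, -0.2502, 0.1125]
eef_rot: [-0.001, 1.0, 0.002, -0.003]
contact_force: [-0.1, -1.3, -0.8]
opening: 0.512
finger_force: 0.0
```

{"method": "step_arm", "body": {"motion": [{"dx": 0,"dy": 0,"dz": 0.5,"wx": 0,"wy": 0,"wz": 0,"claw": 45},{"dx": 0,"dy": 0,"dz": 0.9,"wx": 0,"wy": 0,"wz": 0,"claw": 45},{"dx": 0,"dy": 0,"dz": 0.9,"wx": 0,"wy": 0,"wz": 0,"claw": 45},{"dx": 0,"dy": 0,"dz": 0.9,"wx": 0,"wy": 0,"wz": 0,"claw": 45}]}}

```text
clock: 27.0
tool_pos: [0.4256, -0.2513, 0.0445]
eef_rot: [-0.001, 1.0, 0.0, 0.001]
contact_force: [0.4, 0.4, 0.1]
opening: 0.512
finger_force: 0.0
```

```bash
python3 plug.py
```

```text
27.0 [ 0.4256 -0.2513  0.0445] yaw_y 90.15170468055254 [0.4 0.4 0.1] [ 0.78  0.93 -0.57  2.08  1.13  0.49  0.9 ]
px [283.22628108 316.73008625] 1971 range [ 0.413  -0.2632  0.006 ] [ 0.4333 -0.2417  0.0344]
knob top 582 [ 0.423  -0.2528  0.032 ] [ 0.4182 -0.2585  0.028 ] [ 0.4303 -0.2471  0.0344]
body [ 0.4133 -0.2632  0.016 ] [ 0.4333 -0.2417  0.0239]
```

{"method": "step_arm", "body": {"motion": [{"dx": 0.018,"dy": -0.01,"dz": 0.25,"wx": 0,"wy": 0,"wz": 0,"claw": 45},{"dx": 0.018,"dy": -0.01,"dz": 0.43,"wx": 0,"wy": 0,"wz": 0,"claw": 45},{"dx": 0.018,"dy": -0.01,"dz": 0.43,"wx": 0,"wy": 0,"wz": 0,"claw": 45},{"dx": 0.018,"dy": -0.01,"dz": 0.43,"wx": 0,"wy": 0,"wz": 0,"claw": 17},{"dx": 0.018,"dy": -0.01,"dz": 0.43,"wx": 0,"wy": 0,"wz": 0,"claw": 17},{"dx": 0.018,"dy": -0.01,"dz": 0.43,"wx": 0,"wy": 0,"wz": 0,"claw": 17},{"dx": 0.018,"dy": -0.01,"dz": 0.43,"wx": 0,"wy": 0,"wz": 0,"claw": 17},{"dx": 0.018,"dy": -0.01,"dz": 0.43,"wx": 0,"wy": 0,"wz": 0,"claw": 17}], "force": 15}}

```text
clock: 27.85
tool_pos: [0.4235, -0.2536, 0.0096]
eef_rot: [-0.0, 1.0, -0.0, 0.001]
contact_force: [-0.2, 0.5, 6.8]
opening: 0.232
finger_force: 15.0
```

{"method": "step_arm", "body": {"motion": [{"dx": 0,"dy": 0,"dz": 0,"wx": 0,"wy": 0,"wz": 0,"claw": 17},{"dx": 0,"dy": 0,"dz": 0,"wx": 0,"wy": 0,"wz": 0,"claw": 17}]}}

```text
clock: 28.05
tool_pos: [0.4235, -0.2536, 0.0095]
eef_rot: [-0.0, 1.0, -0.0, 0.001]
contact_force: [0.6, -0.2, 7.3]
opening: 0.231
finger_force: 15.0
```

{"method": "step_arm", "body": {"motion": [{"dx": 0,"dy": 0,"dz": -0.2,"wx": 0,"wy": 0,"wz": 0,"claw": 17},{"dx": 0,"dy": 0,"dz": -0.7,"wx": 0,"wy": 0,"wz": 0,"claw": 17},{"dx": 0,"dy": 0,"dz": -1,"wx": 0,"wy": 0,"wz": 0,"claw": 17}]}}

```text
clock: 28.35
tool_pos: [0.4231, -0.2532, 0.0905]
eef_rot: [-0.0, 1.0, 0.0, 0.0]
contact_force: [0.3, -0.4, -0.6]
opening: 0.232
finger_force: 15.0
```

{"method": "step_arm", "body": {"motion": [{"dx": 0,"dy": 0.5,"dz": -0.4,"wx": 0,"wy": 0,"wz": 0,"claw": 17},{"dx": 0,"dy": 1,"dz": -0.9,"wx": 0,"wy": 0,"wz": 0,"claw": 17},{"dx": 0,"dy": 1,"dz": -0.9,"wx": 0,"wy": 0,"wz": 0,"claw": 17}]}}

```text
clock: 28.65
tool_pos: [0.425, -0.1691, 0.1643]
eef_rot: [-0.004, 1.0, 0.001, 0.003]
contact_force: [0.8, -0.2, -0.2]
opening: 0.231
finger_force: 15.0
```

{"method": "step_arm", "body": {"motion": [{"dx": 0,"dy": 0.5,"dz": 0,"wx": 0,"wy": 0,"wz": 0,"claw": 17},{"dx": 0,"dy": 1,"dz": 0,"wx": 0,"wy": 0,"wz": 0,"claw": 17}]}}

```text
clock: 28.85
tool_pos: [0.4227, -0.0938, 0.1608]
eef_rot: [0.002, 1.0, -0.0, 0.0]
contact_force: [2.0, 0.4, -1.1]
opening: 0.236
finger_force: 15.0
```

{"method": "step_arm", "body": {"motion": [{"dx": 0,"dy": 0.5,"dz": 0,"wx": 0,"wy": 0,"wz": 0,"claw": 17},{"dx": 0,"dy": 1,"dz": 0,"wx": 0,"wy": 0,"wz": 0,"claw": 17}]}}

```text
clock: 29.05
tool_pos: [0.4225, -0.0127, 0.1605]
eef_rot: [0.0, 1.0, -0.0, -0.0]
contact_force: [0.6, 0.4, -0.3]
opening: 0.233
finger_force: 15.0
```

{"method": "step_arm", "body": {"motion": [{"dx": 0,"dy": 0.5,"dz": 0,"wx": 0,"wy": 0,"wz": 0,"claw": 17},{"dx": 0,"dy": 1,"dz": 0,"wx": 0,"wy": 0,"wz": 0,"claw": 17}]}}

```text
clock: 29.25
tool_pos: [0.4225, 0.0674, 0.1604]
eef_rot: [-0.0, 1.0, -0.0, -0.0]
contact_force: [1.0, 0.3, -0.9]
opening: 0.235
finger_force: 15.0
```

{"method": "step_arm", "body": {"motion": [{"dx": -0.5,"dy": 0.5,"dz": 0,"wx": 0,"wy": 0,"wz": 0,"claw": 17},{"dx": -1,"dy": 1,"dz": 0,"wx": 0,"wy": 0,"wz": 0,"claw": 17},{"dx": -1,"dy": 1,"dz": 0,"wx": 0,"wy": 0,"wz": 0,"claw": 17}]}}

```text
clock: 29.55
tool_pos: [0.5063, 0.1516, 0.161]
eef_rot: [-0.001, 1.0, 0.003, 0.002]
contact_force: [-0.9, 0.4, -1.1]
opening: 0.234
finger_force: 15.0
```

{"method": "step_arm", "body": {"motion": [{"dx": -0.5,"dy": 0.4,"dz": 0,"wx": 0,"wy": 0,"wz": -0.049,"claw": 17},{"dx": -1,"dy": 0.4,"dz": 0,"wx": 0,"wy": 0,"wz": -0.049,"claw": 17},{"dx": -1,"dy": 0.4,"dz": 0,"wx": 0,"wy": 0,"wz": -0.049,"claw": 17},{"dx": -1,"dy": 0.4,"dz": 0,"wx": 0,"wy": 0,"wz": -0.049,"claw": 17},{"dx": -1,"dy": 0.4,"dz": 0,"wx": 0,"wy": 0,"wz": -0.049,"claw": 17}]}}

```text
clock: 30.05
tool_pos: [0.5814, 0.1778, 0.1601]
eef_rot: [-0.077, 0.997, -0.001, -0.001]
contact_force: [-0.1, 0.4, 0.6]
opening: 0.233
finger_force: 15.0
```

```bash
cat > pl2.py <<'E'
from h import *
s=get_state();x,y,zz,w=s['eef_rot'];print(s['clock'],s['tool_pos'].round(4),'yaw_y',np.degrees(2*np.arctan2(y,x))-90,s['contact_force'].round(1),s['opening'])
T=s['tool_pos'];im,d,c=snap('wrist');np.savez('wq',im=im,d=d,E=c['extrinsics']);H,S,V=masks(im);P=cloud(d,c)
m=(H>14)&(H<35)&(S>40)&(np.linalg.norm(P[...,:2]-T[:2],axis=-1)<.03)&(abs(P[...,2]-T[2])<.04)
b=blob(m,(200,150,440,400));q=P[b];zt=np.percentile(q[:,2],98);t=q[q[:,2]>zt-.004];print('plug n',b.sum(),'top z',zt.round(4),'knob',np.median(t,0).round(4),t.min(0).round(4),t.max(0).round(4),'all',q.min(0).round(4),q.max(0).round(4))
E
python3 pl2.py
```

```text
30.05 [0.5814 0.1778 0.1601] yaw_y 98.87786036230202 [-0.1  0.4  0.6] 0.23264397810523513
plug n 3338 top z 0.1835 knob [0.5808 0.1784 0.1824] [0.5758 0.1726 0.1795] [0.5885 0.1845 0.1848] all [0.5707 0.1672 0.1514] [0.5913 0.1898 0.1848]
```

{"method": "step_arm", "body": {"motion": [{"dx": -0.3,"dy": 0.032,"dz": 0.2,"wx": 0,"wy": 0,"wz": 0,"claw": 17},{"dx": -0.3,"dy": 0.032,"dz": 0.6,"wx": 0,"wy": 0,"wz": 0,"claw": 17},{"dx": -0.3,"dy": 0.032,"dz": 1,"wx": 0,"wy": 0,"wz": 0,"claw": 17},{"dx": -0.3,"dy": 0.032,"dz": 1,"wx": 0,"wy": 0,"wz": 0,"claw": 17},{"dx": -0.3,"dy": 0.032,"dz": 1,"wx": 0,"wy": 0,"wz": 0,"claw": 17},{"dx": -0.3,"dy": 0.032,"dz": 1,"wx": 0,"wy": 0,"wz": 0,"claw": 17}]}}

```text
clock: 30.7
tool_pos: [0.6066, 0.1857, 0.0827]
eef_rot: [-0.077, 0.997, 0.001, 0.001]
contact_force: [-0.9, 0.5, -0.2]
opening: 0.227
finger_force: 15.0
```

```bash
cat >> pl2.py <<'E'
o=(H>3)&(H<14)&(S>150)
m=o&(P[...,2]>.058)&(P[...,2]<.069);print('plate',m.sum(),cv2.minAreaRect(P[m][:,:2].astype(np.float32)*1000) if m.sum()>5 else '')
E
python3 pl2.py
```

```text
30.7 [0.6066 0.1857 0.0827] yaw_y 98.87667936907181 [-0.9  0.5 -0.2] 0.22742135446741224
plug n 3348 top z 0.1061 knob [0.6061 0.1862 0.1051] [0.6009 0.1805 0.1022] [0.6132 0.1922 0.1071] all [0.5958 0.175  0.074 ] [0.6168 0.1976 0.1071]
plate 126 ((571.18994140625, 179.4629669189453), (0.9295220375061035, 33.73077392578125), 8.146007537841797)
```

{"method": "step_arm", "body": {"motion": [{"dx": 0.024,"dy": -0.01,"dz": 0.2,"wx": 0,"wy": 0,"wz": 0,"claw": 17},{"dx": 0.024,"dy": -0.01,"dz": 0.4,"wx": 0,"wy": 0,"wz": 0,"claw": 17},{"dx": 0.024,"dy": -0.01,"dz": 0.55,"wx": 0,"wy": 0,"wz": 0,"claw": 17},{"dx": 0.024,"dy": -0.01,"dz": 0.66,"wx": 0,"wy": 0,"wz": 0,"claw": 17},{"dx": 0.024,"dy": -0.01,"dz": 0.66,"wx": 0,"wy": 0,"wz": 0,"claw": 17},{"dx": 0.024,"dy": -0.01,"dz": 0.66,"wx": 0,"wy": 0,"wz": 0,"claw": 17}]}}

```text
clock: 31.35
tool_pos: [0.6042, 0.184, 0.0276]
eef_rot: [-0.077, 0.997, 0.0, -0.0]
contact_force: [0.2, 0.5, -0.6]
opening: 0.234
finger_force: 15.0
```

```bash
python3 pl2.py
```

```text
31.35 [0.6042 0.184  0.0276] yaw_y 98.86606862701717 [ 0.2  0.5 -0.6] 0.23380779254843387
plug n 4687 top z 0.0653 knob [0.5777 0.1802 0.0644] [0.5742 0.163  0.0625] [0.583  0.1972 0.0665] all [0.5742 0.163  0.0073] [0.6319 0.2007 0.0665]
plate 166 ((582.3456420898438, 181.62612915039062), (24.27202796936035, 51.44784927368164), 8.579612731933594)
```

{"method": "step_arm", "body": {"motion": [{"dx": 0,"dy": 0.005,"dz": 0.05,"wx": 0,"wy": 0,"wz": 0,"claw": 17},{"dx": 0,"dy": 0.005,"dz": 0.09,"wx": 0,"wy": 0,"wz": 0,"claw": 17},{"dx": 0,"dy": 0.005,"dz": 0.115,"wx": 0,"wy": 0,"wz": 0,"claw": 17},{"dx": 0,"dy": 0.005,"dz": 0.12,"wx": 0,"wy": 0,"wz": 0,"claw": 17},{"dx": 0,"dy": 0.005,"dz": 0.12,"wx": 0,"wy": 0,"wz": 0,"claw": 17},{"dx": 0,"dy": 0.005,"dz": 0.12,"wx": 0,"wy": 0,"wz": 0,"claw": 17}]}}

```text
clock: 32.0
tool_pos: [0.6042, 0.1843, 0.0184]
eef_rot: [-0.077, 0.997, 0.0, 0.0]
contact_force: [-0.8, 0.6, 0.3]
opening: 0.233
finger_force: 15.0
```

Barely in contact; I lower 0.8 mm more, release gently and lift.

{"method": "step_arm", "body": {"motion": [{"dx": 0,"dy": 0,"dz": 0.01,"wx": 0,"wy": 0,"wz": 0,"claw": 17},{"dx": 0,"dy": 0,"dz": 0.01,"wx": 0,"wy": 0,"wz": 0,"claw": 17},{"dx": 0,"dy": 0,"dz": 0.01,"wx": 0,"wy": 0,"wz": 0,"claw": 28},{"dx": 0,"dy": 0,"dz": 0.01,"wx": 0,"wy": 0,"wz": 0,"claw": 28},{"dx": 0,"dy": 0,"dz": 0.01,"wx": 0,"wy": 0,"wz": 0,"claw": 28},{"dx": 0,"dy": 0,"dz": 0.01,"wx": 0,"wy": 0,"wz": 0,"claw": 28}]}}

```text
clock: 32.6
tool_pos: [0.6041, 0.1842, 0.0175]
eef_rot: [-0.077, 0.997, -0.0, -0.0]
contact_force: [-1.0, -0.0, -0.2]
opening: 0.32
finger_force: 0.0
```

{"method": "step_arm", "body": {"motion": [{"dx": 0,"dy": 0,"dz": -0.1,"wx": 0,"wy": 0,"wz": 0,"claw": 28},{"dx": 0,"dy": 0,"dz": -0.25,"wx": 0,"wy": 0,"wz": 0,"claw": 28},{"dx": 0,"dy": 0,"dz": -0.5,"wx": 0,"wy": 0,"wz": 0,"claw": 35},{"dx": 0,"dy": 0,"dz": -1,"wx": 0,"wy": 0,"wz": 0,"claw": 40},{"dx": 0,"dy": 0,"dz": -1,"wx": 0,"wy": 0,"wz": 0,"claw": 40}]}}

```text
clock: 33.1
tool_pos: [0.6072, 0.1869, 0.1042]
eef_rot: [-0.077, 0.997, 0.002, 0.005]
contact_force: [0.2, 1.2, 0.0]
opening: 0.454
finger_force: 0.0
```

{"method": "step_arm", "body": {"motion": [{"dx": 0.3,"dy": 0,"dz": -0.5,"wx": 0,"wy": 0,"wz": 0,"claw": 40},{"dx": 0.8,"dy": 0,"dz": -1,"wx": 0,"wy": 0,"wz": 0,"claw": 40},{"dx": 0.8,"dy": 0,"dz": -1,"wx": 0,"wy": 0,"wz": 0,"claw": 40}]}}

```text
clock: 33.4
tool_pos: [0.5389, 0.1757, 0.1822]
eef_rot: [-0.079, 0.997, 0.001, 0.002]
contact_force: [1.6, 0.7, 1.0]
opening: 0.453
finger_force: 0.0
```

{"method": "step_arm", "body": {"motion": [{"dx": 0.5,"dy": 0,"dz": -0.5,"wx": 0,"wy": 0,"wz": 0,"claw": 40},{"dx": 1,"dy": 0,"dz": -0.5,"wx": 0,"wy": 0,"wz": 0,"claw": 40},{"dx": 1,"dy": 0,"dz": -0.5,"wx": 0,"wy": 0,"wz": 0,"claw": 40}]}}

```text
clock: 33.7
tool_pos: [0.4558, 0.1601, 0.2183]
eef_rot: [-0.08, 0.997, -0.002, -0.002]
contact_force: [0.8, 0.2, -1.5]
opening: 0.456
finger_force: 0.0
```

{"method": "step_arm", "body": {"motion": [{"dx": 0.5,"dy": -0.2,"dz": -0.5,"wx": 0,"wy": 0,"wz": 0,"claw": 40},{"dx": 0.8,"dy": -0.4,"dz": -0.5,"wx": 0,"wy": 0,"wz": 0,"claw": 40},{"dx": 0.8,"dy": -0.4,"dz": -0.5,"wx": 0,"wy": 0,"wz": 0,"claw": 40},{"dx": 0.8,"dy": -0.4,"dz": -0.5,"wx": 0,"wy": 0,"wz": 0,"claw": 40}]}}

```text
clock: 34.1
tool_pos: [0.4043, 0.1203, 0.2579]
eef_rot: [-0.077, 0.997, -0.0, 0.001]
contact_force: [1.0, -0.5, 0.1]
opening: 0.456
finger_force: 0.0
```

```bash
python3 - <<'E'
from h import *
s=get_state();print(s['clock'],s['tool_pos'],s['contact_force'])
im,d,c=snap('scene');a=cv2.resize(im[180:380,130:450],None,fx=1.8,fy=1.8,interpolation=2)
t,dt,ct=snap('top');b=cv2.resize(t[160:345,185:345],None,fx=1.9,fy=1.9,interpolation=2)
h=max(a.shape[0],b.shape[0]);o=np.zeros((h,800,3),np.uint8);a=a[:,:490];o[:a.shape[0],:a.shape[1]]=a;o[:b.shape[0],495:495+b.shape[1]]=b[:,:305];save(o,'fin.png')
P=cloud(dt,ct);H,S,V=masks(t);np.savez('topf',im=t,d=dt)
for n,m,roi,z in [('tin',(H>100)&(H<130)&(S>120),(255,250,320,310),.024),('tape',(H>90)&(H<120)&(S>100),(265,155,310,200),.025),('conn',P[...,2]>.015,(247,190,267,210),.032),('cap',(S>110)&((H<8)|(H>170)),(260,200,320,245),.085)]:
    try: k=blob(m,roi);print(n,k.sum(),circ(k,ct,z))
    except Exception as e: print(n,e)
k=blob(V>150,(260,230,312,265));print(cv2.minAreaRect(poly(k,ct,.036)[:,:2].astype(np.float32)*1000))
E
```

```text
34.1 [0.40431555 0.12026284 0.25788332] [ 0.97480774 -0.48196791  0.06809001]
tin 177 [531.2  15.1  48.9]
tape 263 [784.5  17.7  73.3]
conn 83 [729.5  92.5  26.8]
cap 33 [663.7  32.2  15.2]
((606.6823120117188, 22.62127113342285), (38.53504943847656, 84.82533264160156), 6.780390739440918)
```

View pics/fin.png

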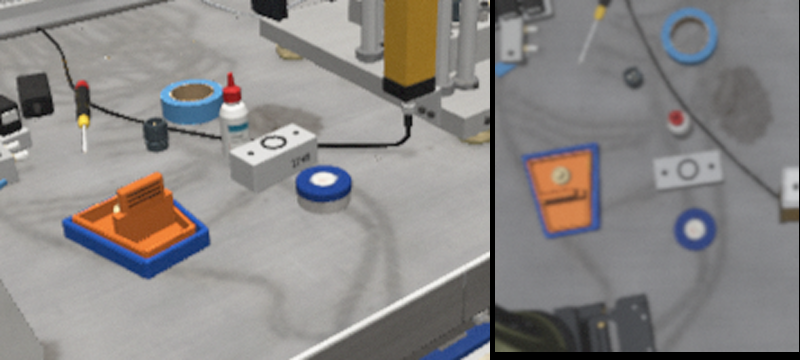

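Plug stands at the wide end of the nested trays (right part (560,175)), the bottle upright behind the block (680,122), and the tin flat in front (695,230); tape, connector and block are unmoved. One differential check of the bottle's distance follows.

```bash
python3 - <<'E'
from h import *
c=viewer.calibration('top')
for f,roi,tr in [('top1',(425,310,455,340),(422,-333)),('topf',(262,200,300,240),(669,31))]:
    z=np.load(f+'.npz');P=cloud(z['d'],c);H,S,V=masks(z['im'])
    k=blob((S>110)&((H<8)|(H>170)),roi);uv=np.argwhere(k).mean(0)[::-1];print(f,'cap',k.sum(),np.median(P[k],0).round(4),ray(uv,c,.085).round(4),'body',circ(blob(P[...,2]>.02,roi),c,.066),tr)
k=blob((P[...,2]>.01),(262,200,300,232));q=P[k];print(q.min(0),q.max(0))
z=np.load('w11.npz');cw=viewer.calibration('wrist');cw['extrinsics']=z['E'];P=cloud(z['d'],cw)
m=(P[...,2]>.02)&(P[...,2]<.066)&(P[...,0]>.64)&(P[...,0]<.7)&(P[...,1]>.0)&(P[...,1]<.07);print('w11 bottle',m.sum(),P[m].min(0).round(4),P[m].max(0).round(4))
z=np.load('w8.npz');cw['extrinsics']=z['E'];P=cloud(z['d'],cw)
m=(P[...,2]>.02)&(P[...,2]<.066)&(P[...,0]>.64)&(P[...,0]<.7)&(P[...,1]>.0)&(P[...,1]<.07);print('w8 bottle',m.sum(),np.percentile(P[m],[1,99],axis=0).round(4))
E
```

```text
top1 cap 35 [ 0.4201 -0.3301  0.08  ] [[ 0.4195 -0.3296  0.085 ]] body [ 420.7 -324.2   36.4] (422, -333)
topf cap 33 [0.6646 0.032  0.082 ] [[0.664  0.0322 0.085 ]] body [659.7  31.7  35.8] (669, 31)
[ 0.45337181 -0.06469183  0.01303852] [0.67896746 0.04668477 1.15698416]
w11 bottle 321 [0.6504 0.0321 0.0202] [0.6806 0.047  0.0595]
w8 bottle 1532 [[0.6496 0.0175 0.0205]
 [0.6655 0.0462 0.0638]]
```

The bottle stands 24 mm behind the block and about 4 mm off centre. There is ample time, so I regrip it and shift it a few mm.

{"method": "step_arm", "body": {"motion": [{"dx": -0.5,"dy": -0.26,"dz": 0,"wx": 0,"wy": 0,"wz": 0,"claw": 60},{"dx": -1,"dy": -0.53,"dz": 0,"wx": 0,"wy": 0,"wz": 0,"claw": 60},{"dx": -1,"dy": -0.53,"dz": 0,"wx": 0,"wy": 0,"wz": 0,"claw": 60}]}}

```text
clock: 34.5
tool_pos: [0.4952, 0.0891, 0.2565]
eef_rot: [-0.073, 0.997, 0.001, 0.001]
contact_force: [-1.1, -0.1, -0.5]
opening: 0.676
finger_force: 0.0
```

{"method": "step_arm", "body": {"motion": [{"dx": -0.5,"dy": -0.26,"dz": 0,"wx": 0,"wy": 0,"wz": 0,"claw": 60},{"dx": -1,"dy": -0.53,"dz": 0,"wx": 0,"wy": 0,"wz": 0,"claw": 60},{"dx": -1,"dy": -0.53,"dz": 0,"wx": 0,"wy": 0,"wz": 0,"claw": 60}]}}

```text
clock: 34.8
tool_pos: [0.58, 0.0589, 0.256]
eef_rot: [-0.073, 0.997, 0.0, 0.001]
contact_force: [-0.5, 0.2, -0.2]
opening: 0.682
finger_force: 0.0
```

{"method": "step_arm", "body": {"motion": [{"dx": -0.5,"dy": -0.26,"dz": 0,"wx": 0,"wy": 0,"wz": 0,"claw": 60},{"dx": -1,"dy": -0.53,"dz": 0.5,"wx": 0,"wy": 0,"wz": 0,"claw": 60},{"dx": -1,"dy": -0.53,"dz": 0.9,"wx": 0,"wy": 0,"wz": 0,"claw": 60},{"dx": -1,"dy": -0.53,"dz": 0.9,"wx": 0,"wy": 0,"wz": 0,"claw": 60},{"dx": -1,"dy": -0.53,"dz": 0.9,"wx": 0,"wy": 0,"wz": 0,"claw": 60},{"dx": -1,"dy": -0.53,"dz": 0.9,"wx": 0,"wy": 0,"wz": 0,"claw": 60}]}}

```text
clock: 35.4
tool_pos: [0.6605, 0.0338, 0.1877]
eef_rot: [-0.078, 0.997, 0.001, 0.001]
contact_force: [0.6, 0.7, -0.4]
opening: 0.681
finger_force: 0.0
```

```bash
cat > bt.py <<'E'
from h import *
s=get_state();print(s['clock'],s['tool_pos'].round(4),s['contact_force'].round(1),s['opening'])
im,d,c=snap('wrist');P=cloud(d,c);H,S,V=masks(im)
k=blob((S>110)&((H<8)|(H>170)),(200,200,440,480));q=P[k];print('cap',k.sum(),np.percentile(q,[2,50,98],axis=0).round(4))
m=(P[...,2]>.02)&(P[...,2]<.066)&(P[...,0]>.64)&(P[...,0]<.7)&(P[...,1]>-.01)&(P[...,1]<.07);m=blob(m,(220,150,420,480));print('body',m.sum(),np.percentile(P[m],[1,99],axis=0).round(4))
m=(abs(P[...,2]-.036)<.006)&(V>170)&(S<40)&(P[...,0]>.56)&(P[...,0]<.65);m=blob(m,(0,0,640,480));print('block',m.sum(),cv2.minAreaRect(P[m][:,:2].astype(np.float32)*1000))
E
python3 bt.py
```

```text
35.4 [0.6605 0.0338 0.1877] [ 0.6  0.7 -0.4] 0.6810320817232894
cap 679 [[0.6568 0.023  0.0684]
 [0.6633 0.0312 0.079 ]
 [0.6733 0.0397 0.0958]]
body 1110 [[0.65   0.0162 0.0213]
 [0.6737 0.0457 0.0613]]
block 5155 ((606.8023681640625, 21.227285385131836), (39.2541618347168, 84.31317901611328), 6.321605205535889)
```

{"method": "step_arm", "body": {"motion": [{"dx": -0.056,"dy": -0.045,"dz": 0.5,"wx": 0,"wy": 0,"wz": 0,"claw": 60},{"dx": -0.056,"dy": -0.045,"dz": 0.9,"wx": 0,"wy": 0,"wz": 0,"claw": 60},{"dx": -0.056,"dy": -0.045,"dz": 0.94,"wx": 0,"wy": 0,"wz": 0,"claw": 60},{"dx": -0.056,"dy": -0.045,"dz": 0.94,"wx": 0,"wy": 0,"wz": 0,"claw": 60},{"dx": -0.056,"dy": -0.045,"dz": 0.94,"wx": 0,"wy": 0,"wz": 0,"claw": 60}]}}

```text
clock: 35.95
tool_pos: [0.6666, 0.03, 0.1131]
eef_rot: [-0.077, 0.997, 0.001, 0.002]
contact_force: [0.0, 0.1, -0.3]
opening: 0.682
finger_force: 0.0
```

{"method": "step_arm", "body": {"motion": [{"dx": 0,"dy": 0,"dz": 0.4,"wx": 0,"wy": 0,"wz": 0,"claw": 60},{"dx": 0,"dy": 0,"dz": 0.8,"wx": 0,"wy": 0,"wz": 0,"claw": 60},{"dx": 0,"dy": 0,"dz": 0.94,"wx": 0,"wy": 0,"wz": 0,"claw": 60},{"dx": 0,"dy": 0,"dz": 0.94,"wx": 0,"wy": 0,"wz": 0,"claw": 60},{"dx": 0,"dy": 0,"dz": 0.94,"wx": 0,"wy": 0,"wz": 0,"claw": 60}]}}

```text
clock: 36.45
tool_pos: [0.6666, 0.0296, 0.0371]
eef_rot: [-0.077, 0.997, 0.0, 0.001]
contact_force: [-0.1, 0.6, 1.1]
opening: 0.683
finger_force: 0.0
```

{"method": "step_arm", "body": {"motion": [{"dx": 0,"dy": 0,"dz": 0,"wx": 0,"wy": 0,"wz": 0,"claw": 26},{"dx": 0,"dy": 0,"dz": 0,"wx": 0,"wy": 0,"wz": 0,"claw": 26},{"dx": 0,"dy": 0,"dz": 0,"wx": 0,"wy": 0,"wz": 0,"claw": 26},{"dx": 0,"dy": 0,"dz": 0,"wx": 0,"wy": 0,"wz": 0,"claw": 26},{"dx": 0,"dy": 0,"dz": 0,"wx": 0,"wy": 0,"wz": 0,"claw": 26},{"dx": 0,"dy": 0,"dz": 0,"wx": 0,"wy": 0,"wz": 0,"claw": 26}]}}

```text
clock: 37.05
tool_pos: [0.6656, 0.029, 0.0355]
eef_rot: [-0.077, 0.997, -0.0, 0.0]
contact_force: [-0.5, 0.0, 4.0]
opening: 0.345
finger_force: 15.0
```

{"method": "step_arm", "body": {"motion": [{"dx": 0,"dy": 0,"dz": -0.04,"wx": 0,"wy": 0,"wz": 0,"claw": 26},{"dx": 0,"dy": 0,"dz": -0.04,"wx": 0,"wy": 0,"wz": 0,"claw": 26},{"dx": -0.052,"dy": 0,"dz": -0.04,"wx": 0,"wy": 0,"wz": 0,"claw": 26},{"dx": -0.052,"dy": 0,"dz": -0.04,"wx": 0,"wy": 0,"wz": 0,"claw": 26},{"dx": -0.052,"dy": 0,"dz": -0.02,"wx": 0,"wy": 0,"wz": 0,"claw": 26},{"dx": -0.052,"dy": 0,"dz": 0,"wx": 0,"wy": 0,"wz": 0,"claw": 26},{"dx": -0.052,"dy": 0,"dz": 0,"wx": 0,"wy": 0,"wz": 0,"claw": 26},{"dx": -0.052,"dy": 0,"dz": 0,"wx": 0,"wy": 0,"wz": 0,"claw": 26}]}}

```text
clock: 37.85
tool_pos: [0.6696, 0.0297, 0.0355]
eef_rot: [-0.077, 0.997, 0.0, 0.0]
contact_force: [0.2, 0.2, 3.3]
opening: 0.344
finger_force: 15.0
```

{"method": "step_arm", "body": {"motion": [{"dx": 0,"dy": 0,"dz": 0,"wx": 0,"wy": 0,"wz": 0,"claw": 26},{"dx": 0,"dy": 0,"dz": 0,"wx": 0,"wy": 0,"wz": 0,"claw": 50},{"dx": 0,"dy": 0,"dz": 0,"wx": 0,"wy": 0,"wz": 0,"claw": 50},{"dx": 0,"dy": 0,"dz": 0,"wx": 0,"wy": 0,"wz": 0,"claw": 50},{"dx": 0,"dy": 0,"dz": 0,"wx": 0,"wy": 0,"wz": 0,"claw": 50},{"dx": 0,"dy": 0,"dz": -0.3,"wx": 0,"wy": 0,"wz": 0,"claw": 50},{"dx": 0,"dy": 0,"dz": -0.8,"wx": 0,"wy": 0,"wz": 0,"claw": 50},{"dx": 0,"dy": 0,"dz": -1,"wx": 0,"wy": 0,"wz": 0,"claw": 50}]}}

```text
clock: 38.65
tool_pos: [0.671, 0.0306, 0.1184]
eef_rot: [-0.077, 0.997, 0.001, 0.002]
contact_force: [0.6, 0.4, 0.4]
opening: 0.566
finger_force: 0.0
```

{"method": "step_arm", "body": {"motion": [{"dx": 0,"dy": 0,"dz": -0.5,"wx": 0,"wy": 0,"wz": 0,"claw": 50},{"dx": 0,"dy": 0,"dz": -1,"wx": 0,"wy": 0,"wz": 0,"claw": 50},{"dx": 0,"dy": 0,"dz": -1,"wx": 0,"wy": 0,"wz": 0,"claw": 50},{"dx": 0,"dy": 0,"dz": -1,"wx": 0,"wy": 0,"wz": 0,"claw": 50},{"dx": 0,"dy": 0,"dz": -1,"wx": 0,"wy": 0,"wz": 0,"claw": 50}]}}

```text
clock: 39.15
tool_pos: [0.6686, 0.0289, 0.1936]
eef_rot: [-0.077, 0.997, -0.001, -0.001]
contact_force: [0.3, -0.3, -0.5]
opening: 0.568
finger_force: 0.0
```

```bash
python3 bt.py; python3 - <<'E'
from h import *
c=viewer.calibration('top');t,d,c=snap('top');P=cloud(d,c);H,S,V=masks(t)
k=blob((H>3)&(H<20)&(S>150),(190,220,250,295));q=P[k];print('orange z',np.percentile(q[:,2],[50,99]))
E
```

```text
39.15 [0.6686 0.0289 0.1936] [ 0.3 -0.3 -0.5] 0.5676777423605034
cap 651 [[0.6608 0.0236 0.0688]
 [0.6674 0.0315 0.079 ]
 [0.6775 0.0404 0.0955]]
body 1043 [[0.6539 0.0166 0.0211]
 [0.6783 0.0459 0.0612]]
block 5131 ((606.75830078125, 20.92182159423828), (39.4040412902832, 84.69855499267578), 6.2992730140686035)
orange z [0.00988257 0.06701372]
```

Bottle upright at about (0.6695, 0.030), gap about 28 mm; block unmoved; the gripper is clear of everything.

```bash
python3 -c "
from plant import workorder
print(workorder.finish_job())"
```

```text
the job is handed in; nothing more can be done
None
```

The job is handed in after about 39 s of robot time, result not reported: the orange tray is nested wide end over wide end with the plug upright in its wide compartment, the bottle is about 28 mm behind the block, and the tin was placed for about 3 cm in front; the gripper brushed the press's yellow pillar once at about 13 N.

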